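Set the dogs' frozen dinners out to thaw

ROBOT

A 6-joint arm with a two-finger parallel gripper is mounted at the origin on the work surface. World frame = base frame: x ahead of the robot, y to its left, z up, the work surface at z = 0. Lengths are in m, angles in rad, forces in N, time in s.
With the tool pointing down it reaches from about 0.35 to 0.775 m from the base axis. Payload 5.5 kg.
Tool frame: the origin (TCP) lies where the fingers leave the gripper's body, on its centre line; the fingertips stand 73 mm ahead of it and the grasp point (between the pads) lies 54 mm ahead of it; z points along the fingers, y is the direction in which the jaws open and shut (so a half turn about z gives the same grasp; the last joint's range is limited). The gripper opens to 85 mm and grips with 20 to 120 N. Pads are 22 mm wide; open, the fingers measure 114 mm over their backs; the gripper's body (76 mm by 85 mm) begins 54 mm behind the grasp point. The pads swing forward as they close: fully open they stand 13 mm farther back than shut.
Start: joints at [1.046, 0.313, 0.046, 1.304, 0, 1.431], TCP at [0.216, 0.533, 0.304] pointing down, gripper open.
Joint ranges: [-2.76, 2.76], [-0.86, 1.69], [-1.03, 1.26], [-2.2, 2.34], [-1.47, 1.5], [-3.14, 3.14]. Speed limits (rad/s): [2.57, 2.57, 3.14, 3.14, 3.14, 3.14].

INTERFACE

Orientations are given as a unit quaternion [w, x, y, z].
In Python, from workcell import env, read_camera, job, cut_out gives the robot as it stands.
- The arm moves only by the tool servo_tool, never from a script. Its argument "deltas" is a list of rows, each an object of numbers: "dx", "dy", "dz": the shift along the world's x, y, z in mm; "rx", "ry", "rz": the turn, a rotation vector about the world's x, y, z in rad; "fingers": the closure, from -1 (fully open) to 1 (shut). A call has 1 to 8 rows; each row shifts and turns the commanded pose from where the row before left it; what a row does not reach is not made up. A row lasts 1/10 s, in which the tool goes at most 50 mm and 8.59 degrees, less where a joint would pass 70% of its speed; a pose out of reach is approached as far as the arm can. A call is refused whole if a number of a shift passes 50 or a number of a turn 0.15, either way. A call with a gripper value outside its range is refused whole. The fingers move at their own pace and stop on an object; "newtons" is the grip in N (left out, the last holds). Time passes only in rows, so rows that do not move let the fingers close. It gives the time, the measured TCP pose, the force and the opening at its end, in the units of the state.
- env.get_state(): the state, without advancing time (a new reading comes with each control period).
- read_camera(name): name is "scene" or "side" or "wrist"; returns a dict with "img" (400x640x3 uint8, red, green, blue), "intrinsics" (3x3 intrinsics, pixels), "k1" (the pictures are not rectified: a ray, as slopes to the right and down, at radius r is drawn at 1 + k1 r^2 times it, then the intrinsics apply), "extrinsics" (4x4, takes a point from camera to world coordinates); the wrist camera has in their place "hand_eye" (4x4, takes a point from camera to tool coordinates, whose origin is the TCP and whose axes are the flange's). Camera axes: x right, y down, z forward; pixel columns grow to the right and rows downward; lengths in m; the calibration is good to about 2 mm. A picture is of the moment at which its call begins: read the wrist's pose just before it. There is no depth.
- job.hand_in(): hands the job in, once; it reports no verdict.
Trained networks look in the newest picture that a camera, given by its name, has taken for a name from the list of things; names that differ only in an ending like _2 or _b are one class to them, and where a whole thing is asked for, a point or a joint stands for the part that bears it (a point fixed in the world has none). Each returns a list of dicts, best first, with "confidence" (0 to 1); they miss things now and then, are a little off and sometimes report something else, mostly with a low value. They report only what shows in the picture. A call takes as long as a camera call. They do not tell look-alikes from the thing itself.
- cut_out(target, camera): "region" (400x640 bool, what is visible of it) and "extent" ([left, top, right, bottom] in pixels, round what is visible of it).
The state is a dict: "clock": time; "joint_pos": joint angles; "qvel": joint speeds; "tau": joint torques, N m; "tcp_pos": TCP position; "orientation": TCP orientation; "wrist_force": force on the tool from outside, world axes, zero at the start; "ft_torque": the same for the moment, N m; "finger_gap": finger opening in m.
Only numpy, scipy, OpenCV 4.12 (cv2) and the standard library are available. Lean on these libraries where they do the work, as an engineer would, in place of code of your own. Each camera call takes 0.05 s, during which the arm holds its last target. There are 200 camera calls.

TASK

Tonight's frozen dinners for the four dogs are stacked up on the ledge. Take the stack apart and stand each sealed tub, lid up and flat on the bottom, in the middle of its own dog's bowl to thaw: the biggest tub in the biggest bowl and so on down to the little round pot in the smallest bowl. Leave the bowls standing on the ledge, and don't disturb the cookie jar or the nail clipper.

Things in the scene. Friction and masses are not known exactly. Their poses are not given: they have to be found in the camera images.
- pot_tiny: The smallest of the four food tubs, the only round one: sealed rigid white plastic pot with a flat white lid with a thin grey ring, 52 mm diameter, 44 mm high, straight side, about 80 g. Top of the stack at the start (its underside about 152 mm over the ledge). Origin: centre of its underside, z up.
- tub_small: Second smallest tub, square: sealed rigid white box-shaped plastic tub, flat white lid with a thin grey ring, 60 long (its x) x 60 wide (its y) x 46 mm high (z), straight sides, 140 g. Third from the ledge in the stack at the start (underside at about 106 mm). Its width is the same both ways. Origin: centre of its underside. Grip it across the 60 mm width.
- tub_medium: Second largest tub, oblong: sealed rigid white box-shaped plastic tub, flat white lid with a thin grey ring, 90 long (its x) x 62 wide (its y) x 50 mm high (z), straight sides, 240 g. Second from the ledge in the stack at the start (underside at about 56 mm). Origin: centre of its underside. Grip it across the 62 mm width.
- tub_large: Largest tub, long oblong: sealed rigid white box-shaped plastic tub, flat white lid with a thin grey ring, 120 long (its x) x 64 wide (its y) x 56 mm high (z), straight sides, 360 g. Bottom of the stack, flat on the ledge at the start. The tubs merely rest on one another, roughly centred, a little twisted; the stack is 196 mm high. Origin: centre of its underside. Grip it across the 64 mm width.
- bowl_tiny: The smallest of the four round stainless steel bowls, all alike but for size: 102 mm across the rim, 30 mm high, near-upright wall, flat floor 84 mm across, 4 mm above the underside; loose. Origin: centre of its underside, z up. The round pot standing flat on its floor has its lid 18 mm above the rim.
- bowl_small: The second smallest of the four round stainless steel bowls, all alike but for size: 132 mm across the rim, 36 mm high, near-upright wall, flat floor 112 mm across, 4 mm above the underside; loose. Origin: centre of its underside, z up. The square tub standing flat on its floor has its lid 14 mm above the rim.
- bowl_medium: The second largest of the four round stainless steel bowls, all alike but for size: 160 mm across the rim, 45 mm high, near-upright wall, flat floor 138 mm across, 4 mm above the underside; loose. Origin: centre of its underside, z up. The oblong tub standing flat on its floor has its lid 9 mm above the rim.
- bowl_large: The largest of the four round stainless steel bowls, all alike but for size: 192 mm across the rim, 55 mm high, near-upright wall, flat floor 168 mm across, 4 mm above the underside; loose. Origin: centre of its underside, z up. The long tub standing flat on its floor has its lid 5 mm above the rim.
- cookie_jar: Bystander: closed white ceramic cookie jar with a wooden knob on its lid, 124 mm diameter, 164 mm high, standing at one side of the work. Origin: centre of its underside.
- nail_clipper: Bystander: plier-type pet nail clipper with black plastic handles, about 125 mm long (along its x), 45 mm wide, 14 mm high, lying on the ledge at the other side. Origin: underside, near its middle.
Not all that is in view belongs to the job. What is shaped like the tub_small but brown or turquoise is not meant. What is shaped like the pot_tiny but black is not meant.

How it is judged:
By the outcome, as a careful person would: the job done as asked, in the order asked, and still so for the second after the job is handed in, with the robot touching nothing.
It also fails if it takes over 115 s, if anything falls off the work surface, if the arm or the gripper's body presses on something with over 40 N, if the wrist force passes 120 N, or if a joint passes its speed limit or range.

## Working session

There is one attempt and no reset: what is moved stays moved. The work goes in short steps, Python scripts to look and compute and a tool call to move; the robot and the scene stay as the last step left them, time stands still between calls to the robot, and variables do not carry over. Pictures are saved under pics/ and viewed, about 12 in all and at most 16, crops included, and the job is handed in when it is done.

Besides the shell and the picture viewer there is one more tool, called as a command line: name --argument value ..., lists and objects as JSON in quotes. servo_tool: Moves the arm, as the interface text tells. Its arguments: {"type":"object","properties":{"deltas":{"type":"array"},"newtons":{"type":"number"}},"required":["deltas"]}

```bash
ls; mkdir -p pics; cat > h.py <<'E'
import numpy as np,cv2
from workcell import env,read_camera,job,cut_out
E
python3 - <<'E'
from h import *
s=env.get_state();print(s['clock'],s['tcp_pos'],s['orientation'],s['finger_gap'])
for c in ['scene','side']:
    r=read_camera(c);cv2.imwrite(f'pics/{c}0.png',r['img'][:,:,::-1]);print(c,r['intrinsics'].tolist(),r['k1'],np.round(r['extrinsics'],4).tolist())
    for n in 'pot_tiny tub_small tub_medium tub_large bowl_tiny bowl_small bowl_medium bowl_large cookie_jar nail_clipper'.split():
        print(n,[(round(d['confidence'],2),np.array(d['extent']).tolist()) for d in cut_out(n,c)])
print(env.get_state()['clock'])
E
```

```text
pics
0.0 [0.2156449  0.53261311 0.30299838] [-3.10647669e-04  1.91222461e-01  9.81546287e-01 -8.72317485e-04] 0.0854917167545182
scene [[412.2246953877216, 0.0, 320.2870199898276], [0.0, 412.2246953877216, 198.3629794288242], [0.0, 0.0, 1.0]] 0.0015703045057717832 [[-0.0552, 0.5407, -0.8394, 1.6061], [0.9984, 0.0395, -0.0402, 0.0446], [0.0114, -0.8403, -0.542, 0.7459], [0.0, 0.0, 0.0, 1.0]]
pot_tiny [(0.7, [278.1, 253.9, 299.5, 281.6]), (0.56, [262.2, 172.8, 284.6, 200.4])]
tub_small [(0.91, [309.1, 216.3, 340.4, 242.1]), (0.88, [219.8, 212.2, 244.7, 240.7]), (0.86, [263.6, 195.1, 285.0, 216.0])]
tub_medium [(0.95, [258.4, 201.1, 287.1, 232.3])]
tub_large [(0.98, [254.6, 213.1, 294.6, 250.2])]
bowl_tiny [(0.71, [359.8, 226.9, 396.5, 256.5])]
bowl_small [(0.62, [382.1, 179.8, 427.1, 212.7])]
bowl_medium [(0.93, [209.0, 173.7, 261.0, 212.5])]
bowl_large [(0.81, [289.5, 173.4, 355.8, 214.3])]
cookie_jar [(0.86, [449.4, 187.1, 498.3, 248.3]), (0.2, [257.8, 214.3, 298.0, 253.0])]
nail_clipper [(0.76, [161.5, 215.9, 193.4, 240.7]), (0.17, [256.6, 215.3, 299.0, 252.0])]
side [[405.339430218
[... 161 characters left out ...]
-0.5461, 0.5906, -0.7074], [-0.0051, -0.7316, -0.6817, 0.9544], [0.0, 0.0, 0.0, 1.0]]
pot_tiny [(0.7, [344.8, 199.0, 368.2, 218.5]), (0.65, [365.6, 207.7, 385.1, 224.5])]
tub_small [(0.91, [346.9, 217.3, 373.4, 236.6]), (0.72, [369.1, 263.0, 395.1, 291.5]), (0.7, [309.4, 211.6, 331.7, 234.0])]
tub_medium [(0.77, [338.2, 225.8, 378.1, 250.3])]
tub_large [(0.96, [329.0, 238.6, 374.9, 262.9])]
bowl_tiny [(0.96, [289.2, 185.3, 318.3, 206.4])]
bowl_small [(0.89, [204.0, 193.0, 240.0, 224.5])]
bowl_medium [(0.8, [303.0, 294.2, 365.9, 353.6])]
bowl_large [(0.89, [237.9, 223.9, 301.3, 283.2]), (0.35, [336.2, 227.1, 378.4, 252.3])]
cookie_jar []
nail_clipper [(0.97, [411.5, 308.6, 430.5, 348.2])]
1.1
```

```bash
python3 - <<'E'
import cv2
a=cv2.imread('pics/scene0.png');b=cv2.imread('pics/side0.png')
cv2.imwrite('pics/s1.png',cv2.resize(a[150:300,140:520],None,fx=2.1,fy=2.1,interpolation=cv2.INTER_CUBIC))
cv2.imwrite('pics/s2.png',cv2.resize(b[100:370,150:480],None,fx=2.2,fy=2.2,interpolation=cv2.INTER_CUBIC))
E
```

```text
(no output)
```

View pics/s1.png

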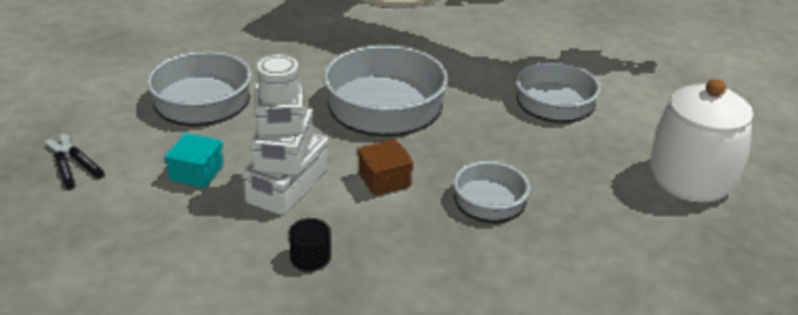

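View pics/s2.png

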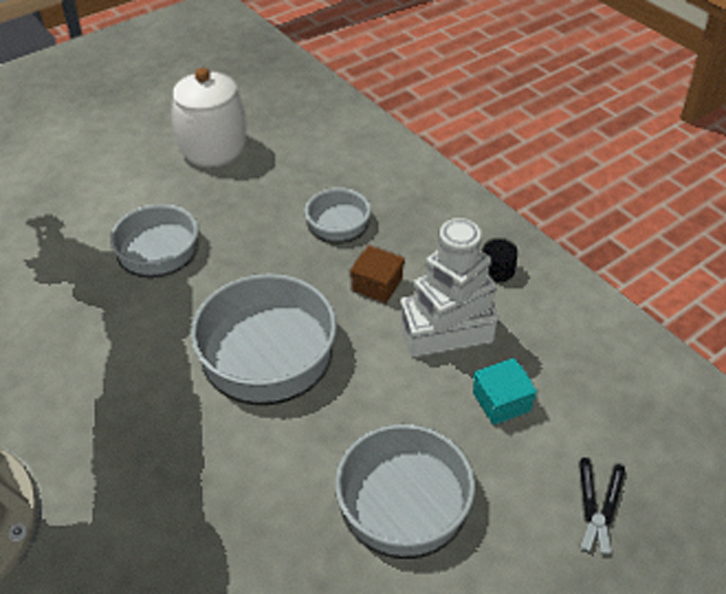

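The white stack is at scene crop (280,130), and the bowls agree with the network. The look-alikes are turquoise (195,160), brown (385,165) and black (310,245), so I leave those out. Next I fit the positions.

```bash
cat >> h.py <<'E'
from scipy.optimize import least_squares
D=dict(pot_tiny=(.052,.052,.044,.152),tub_small=(.06,.06,.046,.106),tub_medium=(.09,.062,.05,.056),tub_large=(.12,.064,.056,0.))
B=dict(bowl_tiny=(.102,.030,.084),bowl_small=(.132,.036,.112),bowl_medium=(.160,.045,.138),bowl_large=(.192,.055,.168))
def proj(P,r,T):
    q=(np.linalg.inv(T)@np.c_[P,np.ones(len(P))].T)[:3]; s=q[:2]/q[2]
    s=s*(1+r['k1']*(s**2).sum(0)); K=r['intrinsics']
    return np.c_[s[0]*K[0,0]+K[0,2],s[1]*K[1,1]+K[1,2]]
def ray(uv,r,T,z):
    K=r['intrinsics'];d=np.array([(uv[0]-K[0,2])/K[0,0],(uv[1]-K[1,2])/K[1,1]]);s=d.copy()
    for _ in range(20): s=d/(1+r['k1']*(s@s))
    w=T[:3,:3]@np.array([s[0],s[1],1]); return T[:3,3]+w*(z-T[2,3])/w[2]
t=np.linspace(0,2*np.pi,90); C=np.c_[np.cos(t),np.sin(t)]
def model(n):
    if n in B:
        d,h,b=B[n]; return np.r_[np.c_[C*d/2,0*t+h],np.c_[C*b/2,0*t]]
    if n=='pot_tiny': return np.r_[np.c_[C*.026,0*t+.196],np.c_[C*.026,0*t+.152]]
    l,w,h,z=D[n]; return np.array([[a*l/2,b*w/2,c] for a in(-1,1) for b in (-1,1) for c in (z,z+h)])
def ext(p): return np.r_[p.min(0),p.max(0)]
def tcam(r):
    from scipy.spatial.transform import Rotation as R
    s=env.get_state();q=s['orientation'];M=np.eye(4);M[:3,:3]=R.from_quat([q[1],q[2],q[3],q[0]]).as_matrix();M[:3,3]=s['tcp_pos'];return M@r['hand_eye']
E
python3 - <<'E'
from h import *
R={c:read_camera(c) for c in('scene','side')}
obs=dict(pot_tiny=([262.2,172.8,284.6,200.4],[344.8,199,368.2,218.5]),
bowl_tiny=([359.8,226.9,396.5,256.5],[289.2,185.3,318.3,206.4]),bowl_small=([382.1,179.8,427.1,212.7],[204,193,240,224.5]),
bowl_medium=([209,173.7,261,212.5],[303,294.2,365.9,353.6]),bowl_large=([289.5,173.4,355.8,214.3],[237.9,223.9,301.3,283.2]))
for n,o in obs.items():
    m=model(n)
    f=lambda x:np.r_[tuple(ext(proj(m+[x[0],x[1],0],R[c],R[c]['extrinsics']))-o[i] for i,c in enumerate(R))]
    s=least_squares(f,[.6,0],loss='soft_l1');print(n,np.round(s.x,4),np.round(f(s.x),1))
# decoys, clipper, jar rough
r=R['side'];T=r['extrinsics']
for n,uv,z in [('turq',(382,278),.025),('brown',(320.5,222),.025),('black',(377,217),.02),('clip',(421,328),.01),('jar',(244,160),.06)]: print(n,np.round(ray(uv,r,T,z),3))
r=read_camera('wrist');print(np.round(r['hand_eye'],4).tolist(),r['intrinsics'].tolist(),r['k1']);print(np.round(tcam(r),3))
E
```

```text
pot_tiny [ 0.6747 -0.1243] [ 1.3  2.4 -0.7 -0.9  2.5 -0.9 -1.1  4. ]
bowl_tiny [0.6917 0.1629] [-0.3  0.6 -0.3  0.1 -0.6 -2.7 -0.2  0.3]
bowl_small [0.4359 0.2646] [ 1.8  0.1 -2.5 -4.1 -0.6 -1.1  3.   0.1]
bowl_medium [ 0.4616 -0.2965] [-0.6 -0.5 -3.  -4.2 -0.3 -1.1 -0.1 -0.7]
bowl_large [ 0.4562 -0.0032] [ 3.7 -2.6 -3.5 -0.5 -0.4  0.1  1.9 -1. ]
turq [ 0.66  -0.265  0.025]
brown [0.655 0.016 0.025]
black [ 0.82  -0.073  0.02 ]
clip [ 0.64  -0.438  0.01 ]
jar [0.601 0.412 0.06 ]
[[0.0006, -0.9588, -0.2841, 0.0721], [1.0, 0.0002, 0.0012, -0.0014], [-0.0011, -0.2841, 0.9588, -0.0697], [0.0, 0.0, 0.0, 1.0]] [[319.9177508365561, 0.0, 316.91933689246747], [0.0, 319.9177508365561, 198.11150966987643], [0.0, 0.0, 1.0]] -0.05577401495320252
[[ 0.375  0.889  0.264  0.148]
 [ 0.927 -0.36  -0.105  0.559]
 [ 0.001  0.284 -0.959  0.374]
 [ 0.     0.     0.     1.   ]]
```

servo_tool --deltas '[{"dx": 27, "dy": -41, "dz": 6}, {"dx": 27, "dy": -41, "dz": 6}, {"dx": 27, "dy": -41, "dz": 6}, {"dx": 27, "dy": -41, "dz": 6}, {"dx": 27, "dy": -41, "dz": 6}, {"dx": 27, "dy": -41, "dz": 6}, {"dx": 27, "dy": -41, "dz": 6}, {"dx": 27, "dy": -41, "dz": 6}]'

```text
invalid input at $.deltas[0]: expected keys dx, dy, dz, rx, ry, rz, fingers
```

servo_tool --deltas '[{"dx": 27, "dy": -41, "dz": 6}, {"dx": 27, "dy": -41, "dz": 6}, {"dx": 27, "dy": -41, "dz": 6}, {"dx": 27, "dy": -41, "dz": 6}, {"dx": 27, "dy": -41, "dz": 6}, {"dx": 27, "dy": -41, "dz": 6}, {"dx": 27, "dy": -41, "dz": 6}, {"dx": 27, "dy": -41, "dz": 6}, {}, {}]'

```text
invalid input at $.deltas[0]: expected keys dx, dy, dz, rx, ry, rz, fingers
```

servo_tool --deltas '[{"dx": 27, "dy": -41, "dz": 6, "rx": 0, "ry": 0, "rz": 0, "fingers": -1}, {"dx": 27, "dy": -41, "dz": 6, "rx": 0, "ry": 0, "rz": 0, "fingers": -1}, {"dx": 27, "dy": -41, "dz": 6, "rx": 0, "ry": 0, "rz": 0, "fingers": -1}, {"dx": 27, "dy": -41, "dz": 6, "rx": 0, "ry": 0, "rz": 0, "fingers": -1}, {"dx": 27, "dy": -41, "dz": 6, "rx": 0, "ry": 0, "rz": 0, "fingers": -1}, {"dx": 27, "dy": -41, "dz": 6, "rx": 0, "ry": 0, "rz": 0, "fingers": -1}, {"dx": 27, "dy": -41, "dz": 6, "rx": 0, "ry": 0, "rz": 0, "fingers": -1}, {"dx": 27, "dy": -41, "dz": 6, "rx": 0, "ry": 0, "rz": 0, "fingers": -1}]'

```text
clock: 2.05
tcp_pos: [0.4326, 0.2032, 0.3525]
orientation: [0.0, 0.191, 0.982, 0.0]
wrist_force: [0.8, 0.2, -0.6]
finger_gap: 0.0853
```

servo_tool --deltas '[{"dx": 27, "dy": -41, "dz": 6, "rx": 0, "ry": 0, "rz": 0, "fingers": -1}, {"dx": 27, "dy": -41, "dz": 6, "rx": 0, "ry": 0, "rz": 0, "fingers": -1}, {"dx": 27, "dy": -41, "dz": 6, "rx": 0, "ry": 0, "rz": 0, "fingers": -1}, {"dx": 27, "dy": -41, "dz": 6, "rx": 0, "ry": 0, "rz": 0, "fingers": -1}, {"dx": 27, "dy": -41, "dz": 6, "rx": 0, "ry": 0, "rz": 0, "fingers": -1}, {"dx": 27, "dy": -41, "dz": 6, "rx": 0, "ry": 0, "rz": 0, "fingers": -1}, {"dx": 0, "dy": 0, "dz": 0, "rx": 0, "ry": 0, "rz": 0, "fingers": -1}, {"dx": 0, "dy": 0, "dz": 0, "rx": 0, "ry": 0, "rz": 0, "fingers": -1}]'

```text
clock: 2.85
tcp_pos: [0.5942, -0.0423, 0.3871]
orientation: [-0.001, 0.192, 0.981, 0.0]
wrist_force: [0.1, 0.5, 1.0]
finger_gap: 0.0856
```

```bash
python3 - <<'E'
from h import *
s=env.get_state();print(s['clock'],s['tcp_pos'],s['orientation'],s['finger_gap'])
r=read_camera('wrist');T=tcam(r);np.savez('w1.npz',T=T,K=r['intrinsics'],k=r['k1'])
im=r['img'][:,:,::-1].copy();cv2.imwrite('pics/w1.png',im)
for n in list(D)+list(B):
    for d in cut_out(n,'wrist'): print(n,round(d['confidence'],2),d['extent'])
E
```

```text
2.85 [ 0.59423232 -0.04225531  0.38713525] [-6.07425725e-04  1.92393286e-01  9.81317693e-01  1.98421422e-04] 0.0856478106199126
pot_tiny 0.62 [239.8, 258.6, 297.8, 324.5]
pot_tiny 0.55 [330.9, 274.7, 367.2, 321.7]
tub_small 0.87 [165.9, 225.2, 228.0, 273.1]
tub_small 0.84 [231.2, 232.7, 310.2, 297.8]
tub_small 0.75 [337.2, 153.0, 398.8, 217.2]
tub_medium 0.57 [240.9, 207.2, 311.6, 283.7]
tub_large 0.7 [256.2, 188.4, 309.3, 243.2]
bowl_tiny 0.91 [431.7, 130.8, 508.4, 206.1]
bowl_small 0.65 [238.4, 259.0, 292.5, 325.6]
bowl_medium 0.93 [47.2, 80.5, 173.5, 202.5]
```

View pics/w1.png

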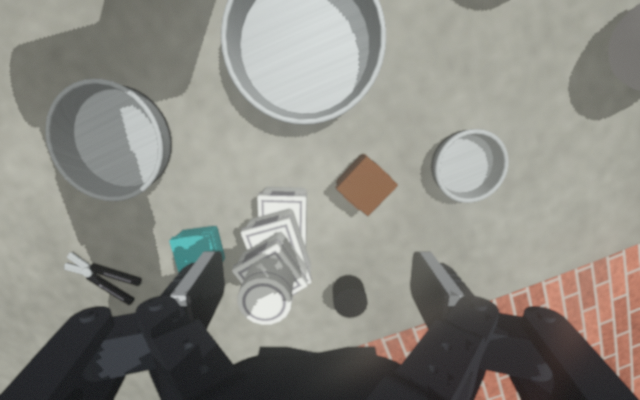

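```bash
cat >> h.py <<'E'
def fit(n,obs,x0,yaw=False):
    """obs: list of (cam dict, T, extent)"""
    m=model(n)
    def f(x):
        a=x[2] if yaw else 0; c,s=np.cos(a),np.sin(a)
        P=m@np.array([[c,s,0],[-s,c,0],[0,0,1]])+[x[0],x[1],0]
        return np.concatenate([ext(proj(P,r,T))-o for r,T,o in obs])
    s=least_squares(f,x0,loss='soft_l1');return s.x,f(s.x)
E
python3 - <<'E'
from h import *
z=np.load('w1.npz');r=dict(intrinsics=z['K'],k1=z['k']);T=z['T']
for n,o in dict(pot_tiny=[239.8,258.6,297.8,324.5],bowl_tiny=[431.7,130.8,508.4,206.1],bowl_medium=[47.2,80.5,173.5,202.5]).items():
    print(n,*[np.round(v,4) for v in fit(n,[(r,T,o)],[.6,0])])
# manual bowl_large rim: left 222, right 385, bottom 124
f=lambda x:(ext(proj(model('bowl_large')+[x[0],x[1],0],r,T))-[222,0,385,124])[[0,2,3]]
print(least_squares(f,[.45,0]).x,f(least_squares(f,[.45,0]).x))
for nm,uv,h in [('L',(257,191),.056),('L',(306,192),.056),('lid pot',(265.5,299),.196),('brown',(367,185),.046),('turq top',(196,240),.046),('black',(348,285),.044)]: print(nm,np.round(ray(uv,r,T,h),4))
E
```

```text
pot_tiny [ 0.6766 -0.1266] [ 0.3502 -1.4004 -0.4065  1.3164]
bowl_tiny [0.6847 0.1496] [ 1.4781  0.9327 -1.3978 -1.463 ]
bowl_medium [ 0.467  -0.2893] [ 1.2965 -0.0632 -1.3642 -0.0046]
[ 0.45375232 -0.00221858] [-1.14186151  1.13957497  0.13483553]
L [ 0.598  -0.1279  0.056 ]
L [ 0.6232 -0.0694  0.056 ]
lid pot [ 0.6718 -0.1264  0.196 ]
brown [0.6472 0.008  0.046 ]
turq top [ 0.632  -0.2411  0.046 ]
black [ 0.7803 -0.0683  0.044 ]
```

The picture shows the pot lid at (265,299), the large tub's near edge at (257–306,191), the turquoise, brown and black decoys off to the sides, and the small bowl out of view. The gripper yaw already matches the stack. I'll take the pot at about (0.675, -0.126).

servo_tool --deltas '[{"dx": 27, "dy": -28, "dz": 0, "rx": 0, "ry": 0, "rz": 0, "fingers": -1}, {"dx": 27, "dy": -28, "dz": 0, "rx": 0, "ry": 0, "rz": 0, "fingers": -1}, {"dx": 27, "dy": -28, "dz": -10, "rx": 0, "ry": 0, "rz": 0, "fingers": -1}, {"dx": 0, "dy": 0, "dz": -36, "rx": 0, "ry": 0, "rz": 0, "fingers": -1}, {"dx": 0, "dy": 0, "dz": -36, "rx": 0, "ry": 0, "rz": 0, "fingers": -1}, {"dx": 0, "dy": 0, "dz": -35, "rx": 0, "ry": 0, "rz": 0, "fingers": -1}, {"dx": 0, "dy": 0, "dz": -30, "rx": 0, "ry": 0, "rz": 0, "fingers": -1}, {"dx": 0, "dy": 0, "dz": 0, "rx": 0, "ry": 0, "rz": 0, "fingers": -1}]'

```text
clock: 4.1
tcp_pos: [0.6724, -0.124, 0.2355]
orientation: [-0.005, 0.191, 0.982, 0.001]
wrist_force: [-0.2, -0.1, -0.1]
finger_gap: 0.0854
```

servo_tool --deltas '[{"dx": 0, "dy": 0, "dz": 0, "rx": 0, "ry": 0, "rz": 0, "fingers": 0.3}, {"dx": 0, "dy": 0, "dz": 0, "rx": 0, "ry": 0, "rz": 0, "fingers": 0.3}, {"dx": 0, "dy": 0, "dz": 0, "rx": 0, "ry": 0, "rz": 0, "fingers": 0.3}, {"dx": 0, "dy": 0, "dz": 0, "rx": 0, "ry": 0, "rz": 0, "fingers": 0.3}, {"dx": 0, "dy": 0, "dz": 0, "rx": 0, "ry": 0, "rz": 0, "fingers": 0.3}, {"dx": 0, "dy": 0, "dz": 0, "rx": 0, "ry": 0, "rz": 0, "fingers": 0.3}]' --newtons 40

```text
clock: 4.7
tcp_pos: [0.6761, -0.1254, 0.2441]
orientation: [0.003, 0.191, 0.982, -0.0]
wrist_force: [0.7, -0.2, 6.5]
finger_gap: 0.0509
```

servo_tool --deltas '[{"dx": 0, "dy": 0, "dz": 20, "rx": 0, "ry": 0, "rz": 0, "fingers": 0.3}, {"dx": 0, "dy": 0, "dz": 40, "rx": 0, "ry": 0, "rz": 0, "fingers": 0.3}, {"dx": 0, "dy": 20, "dz": 30, "rx": 0, "ry": 0, "rz": 0, "fingers": 0.3}, {"dx": 0, "dy": 45, "dz": 0, "rx": 0, "ry": 0, "rz": 0, "fingers": 0.3}, {"dx": 0, "dy": 45, "dz": 0, "rx": 0, "ry": 0, "rz": 0, "fingers": 0.3}, {"dx": 0, "dy": 45, "dz": 0, "rx": 0, "ry": 0, "rz": 0, "fingers": 0.3}, {"dx": 0, "dy": 30, "dz": 0, "rx": 0, "ry": 0, "rz": 0, "fingers": 0.3}, {"dx": 0, "dy": 0, "dz": 0, "rx": 0, "ry": 0, "rz": 0, "fingers": 0.3}]'

```text
clock: 5.5
tcp_pos: [0.6745, 0.0645, 0.3319]
orientation: [0.0, 0.188, 0.982, 0.001]
wrist_force: [-0.2, -0.4, -1.0]
finger_gap: 0.0504
```

servo_tool --deltas '[{"dx": 0, "dy": 0, "dz": 0, "rx": 0, "ry": 0, "rz": 0, "fingers": 0.3}, {"dx": 0, "dy": 0, "dz": 0, "rx": 0, "ry": 0, "rz": 0, "fingers": 0.3}]'

```text
clock: 5.7
tcp_pos: [0.675, 0.0592, 0.3313]
orientation: [0.0, 0.192, 0.981, -0.0]
wrist_force: [-0.0, 0.3, -0.6]
finger_gap: 0.0506
```

```bash
python3 - <<'E'
from h import *
s=env.get_state();print(s['clock'],s['tcp_pos'],s['orientation'],s['finger_gap'],s['wrist_force'])
r=read_camera('wrist');T=tcam(r);np.savez('w2.npz',T=T,K=r['intrinsics'],k=r['k1'])
cv2.imwrite('pics/w2.png',r['img'][:,:,::-1])
for n in list(D)+list(B):
    for d in cut_out(n,'wrist'):
        if d['confidence']<.4: continue
        x=fit(n,[(r,T,d['extent'])],[.6,0]) if n in B else ('','')
        print(n,round(d['confidence'],2),d['extent'],*[np.round(v,4) if len(v) else '' for v in x])
E
```

```text
5.7 [0.67500245 0.05915268 0.33125933] [ 3.02404145e-04  1.91604651e-01  9.81472140e-01 -7.33253613e-05] 0.05058425181175297 [-0.04116718  0.297526   -0.62441482]
pot_tiny 0.97 [255.9, 201.2, 381.7, 335.2]  
pot_tiny 0.71 [256.4, 299.5, 271.7, 321.3]  
pot_tiny 0.55 [0.0, 256.7, 37.7, 302.7]  
tub_small 0.94 [49.9, 213.2, 112.9, 272.3]  
tub_small 0.78 [75.6, 220.2, 183.2, 311.1]  
tub_small 0.78 [232.2, 131.5, 301.3, 202.6]  
tub_small 0.74 [139.9, 170.5, 212.8, 271.6]  
tub_medium 0.59 [105.2, 190.7, 202.4, 290.3]  
tub_large 0.79 [139.0, 168.8, 214.2, 272.0]  
bowl_tiny 0.7 [348.5, 101.3, 436.9, 188.1] [0.6849 0.1487] [ 0.4276 -0.6272 -0.4309  0.7142]
bowl_medium 0.93 [1.1, 57.0, 57.1, 184.8] [ 0.4755 -0.2922] [-81.0454  -1.1399   1.3925   8.4759]
bowl_medium 0.73 [105.9, 191.2, 204.0, 287.7] [ 0.7007 -0.1564] [-3.8506 -1.127  25.3508 20.4811]
bowl_large 0.62 [82.1, 0.0, 270.9, 91.2] [ 0.5469 -0.0488] [ 6.185  -1.9172 -2.9314 96.0833]
```

View pics/w2.png

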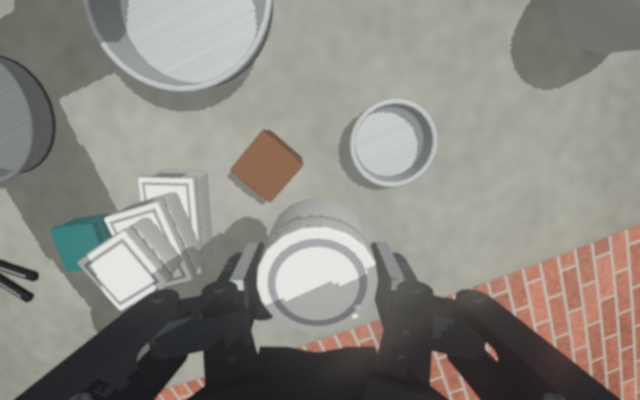

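```bash
python3 - <<'E'
from h import *
z=np.load('w2.npz');r=dict(intrinsics=z['K'],k1=z['k']);T=z['T']
tcp=np.array([.675,.0592,.3313])
for dz in(-.044,-.050):
    m=model('pot_tiny')-[0,0,.196]+tcp+[0,0,dz]
    f=lambda x:ext(proj(m+[x[0],x[1],0],r,T))-[255.9,201.2,381.7,335.2]
    s=least_squares(f,[0,0]);print(dz,s.x,f(s.x))
print(proj(np.array([tcp-[0,0,.046]]),r,T))
# small tub lid corners in w2 (left, top, right?, bottom): 
for n,uv,h in [('S',(79,263),.152),('S',(124,230),.152),('S',(158,280),.152),('S',(113,312),.152)]: print(n,np.round(ray(uv,r,T,h),4))
E
```

```text
-0.044 [-0.00050103 -0.00074536] [-1.13058456 -4.92408224  1.13821435  5.09328918]
-0.05 [ 0.00258765 -0.00195274] [ 2.01631383 -2.09373601 -2.01839292  1.77425108]
[[320.91642423 285.7851016 ]]
S [ 0.6521 -0.1633  0.152 ]
S [ 0.6405 -0.1063  0.152 ]
S [ 0.6935 -0.1034  0.152 ]
S [ 0.7075 -0.1624  0.152 ]
```

servo_tool --deltas '[{"dx": 5, "dy": 45, "dz": 0, "rx": 0, "ry": 0, "rz": 0, "fingers": 0.3}, {"dx": 5, "dy": 45, "dz": 0, "rx": 0, "ry": 0, "rz": 0, "fingers": 0.3}, {"dx": 0, "dy": 0, "dz": -20, "rx": 0, "ry": 0, "rz": 0, "fingers": 0.3}, {"dx": 0, "dy": 0, "dz": -45, "rx": 0, "ry": 0, "rz": 0, "fingers": 0.3}, {"dx": 0, "dy": 0, "dz": -45, "rx": 0, "ry": 0, "rz": 0, "fingers": 0.3}, {"dx": 0, "dy": 0, "dz": -45, "rx": 0, "ry": 0, "rz": 0, "fingers": 0.3}, {"dx": 0, "dy": 0, "dz": -30, "rx": 0, "ry": 0, "rz": 0, "fingers": 0.3}, {"dx": 0, "dy": 0, "dz": 0, "rx": 0, "ry": 0, "rz": 0, "fingers": 0.3}]'

```text
clock: 6.95
tcp_pos: [0.6814, 0.1496, 0.1399]
orientation: [-0.005, 0.191, 0.982, -0.001]
wrist_force: [-0.8, 0.5, -0.5]
finger_gap: 0.0507
```

servo_tool --deltas '[{"dx": 0, "dy": 0, "dz": -20, "rx": 0, "ry": 0, "rz": 0, "fingers": 0.3}, {"dx": 0, "dy": 0, "dz": -18, "rx": 0, "ry": 0, "rz": 0, "fingers": 0.3}, {"dx": 0, "dy": 0, "dz": -8, "rx": 0, "ry": 0, "rz": 0, "fingers": 0.3}, {"dx": 0, "dy": 0, "dz": -2, "rx": 0, "ry": 0, "rz": 0, "fingers": 0.3}, {"dx": 0, "dy": 0, "dz": 0, "rx": 0, "ry": 0, "rz": 0, "fingers": 0.3}, {"dx": 0, "dy": 0, "dz": 0, "rx": 0, "ry": 0, "rz": 0, "fingers": 0.3}]'

```text
clock: 7.55
tcp_pos: [0.6858, 0.15, 0.0996]
orientation: [0.001, 0.191, 0.982, 0.0]
wrist_force: [0.6, 0.2, -0.9]
finger_gap: 0.0507
```

servo_tool --deltas '[{"dx": 0, "dy": 0, "dz": -2, "rx": 0, "ry": 0, "rz": 0, "fingers": 0.3}, {"dx": 0, "dy": 0, "dz": -1, "rx": 0, "ry": 0, "rz": 0, "fingers": 0.3}, {"dx": 0, "dy": 0, "dz": 0, "rx": 0, "ry": 0, "rz": 0, "fingers": 0.3}, {"dx": 0, "dy": 0, "dz": 0, "rx": 0, "ry": 0, "rz": 0, "fingers": 0.3}]'

```text
clock: 7.95
tcp_pos: [0.6853, 0.1501, 0.0961]
orientation: [0.001, 0.191, 0.982, 0.0]
wrist_force: [-1.7, -0.1, 4.9]
finger_gap: 0.0509
```

Contact (5 N), so I release narrowly and lift.

servo_tool --deltas '[{"dx": 0, "dy": 0, "dz": 0, "rx": 0, "ry": 0, "rz": 0, "fingers": -0.36}, {"dx": 0, "dy": 0, "dz": 0, "rx": 0, "ry": 0, "rz": 0, "fingers": -0.36}, {"dx": 0, "dy": 0, "dz": 0, "rx": 0, "ry": 0, "rz": 0, "fingers": -0.36}]'

```text
clock: 8.25
tcp_pos: [0.6847, 0.15, 0.0945]
orientation: [-0.0, 0.191, 0.982, -0.0]
wrist_force: [-0.1, -0.2, -0.8]
finger_gap: 0.0579
```

servo_tool --deltas '[{"dx": 0, "dy": 0, "dz": 20, "rx": 0, "ry": 0, "rz": 0, "fingers": -0.36}, {"dx": 0, "dy": 0, "dz": 45, "rx": 0, "ry": 0, "rz": 0, "fingers": -0.36}, {"dx": 0, "dy": 0, "dz": 45, "rx": 0, "ry": 0, "rz": 0, "fingers": -1}, {"dx": 0, "dy": 0, "dz": 45, "rx": 0, "ry": 0, "rz": 0, "fingers": -1}, {"dx": 0, "dy": -20, "dz": 45, "rx": 0, "ry": 0, "rz": 0, "fingers": -1}, {"dx": 0, "dy": -45, "dz": 20, "rx": 0, "ry": 0, "rz": 0, "fingers": -1}, {"dx": 0, "dy": -45, "dz": 20, "rx": 0, "ry": 0, "rz": 0, "fingers": -1}, {"dx": 0, "dy": -40, "dz": 0, "rx": 0, "ry": 0, "rz": 0, "fingers": -1}]'

```text
clock: 9.05
tcp_pos: [0.6857, -0.0017, 0.3387]
orientation: [0.003, 0.191, 0.982, 0.0]
wrist_force: [0.7, -0.1, 0.8]
finger_gap: 0.0857
```

servo_tool --deltas '[{"dx": 0, "dy": 0, "dz": 0, "rx": 0, "ry": 0, "rz": 0, "fingers": -1}, {"dx": 0, "dy": 0, "dz": 0, "rx": 0, "ry": 0, "rz": 0, "fingers": -1}, {"dx": 0, "dy": 0, "dz": 0, "rx": 0, "ry": 0, "rz": 0, "fingers": -1}]'

```text
clock: 9.35
tcp_pos: [0.6847, 0.0008, 0.3343]
orientation: [-0.001, 0.191, 0.982, 0.0]
wrist_force: [-0.8, 0.9, -0.6]
finger_gap: 0.0853
```

```bash
python3 - <<'E'
from h import *
s=env.get_state();print(s['clock'],s['tcp_pos'],s['orientation'],s['finger_gap'],s['wrist_force'])
r=read_camera('wrist');T=tcam(r);np.savez('w3.npz',T=T,K=r['intrinsics'],k=r['k1'])
cv2.imwrite('pics/w3.png',r['img'][:,:,::-1])
for n in list(D)[:2]+['bowl_tiny']:
    for d in cut_out(n,'wrist'):
        if d['confidence']<.4: continue
        x=fit(n,[(r,T,d['extent'])],[.6,0]) if n in B else ('','')
        print(n,round(d['confidence'],2),d['extent'],*[np.round(v,4) if len(v) else '' for v in x])
E
```

```text
9.35 [0.68467541 0.00075619 0.33429849] [-5.97372784e-04  1.90937832e-01  9.81601926e-01  2.13778056e-04] 0.08525242996703708 [-0.75846977  0.86571537 -0.57480265]
pot_tiny 0.73 [410.5, 97.5, 465.3, 147.1]  
tub_small 0.86 [277.9, 104.1, 347.0, 177.1]  
tub_small 0.83 [83.8, 191.1, 151.3, 249.1]  
bowl_tiny 0.59 [389.6, 71.4, 484.2, 162.3] [0.6826 0.1491] [ 2.8107  0.0425 -4.1102 -0.1175]
```

View pics/w3.png

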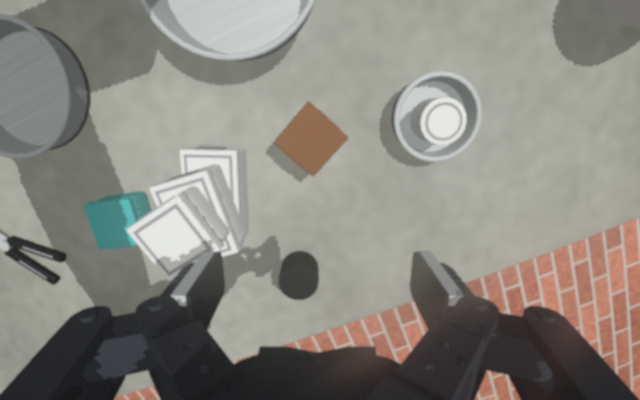

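```bash
python3 - <<'E'
from h import *
a=cv2.imread('pics/w3.png')[130:290,110:270];cv2.imwrite('pics/w3c.png',cv2.resize(a,None,fx=3.7,fy=3.7,interpolation=cv2.INTER_CUBIC))
z=np.load('w3.npz');r=dict(intrinsics=z['K'],k1=z['k']);print(ray((443.2,121),r,z['T'],.048))
E
```

```text
[0.68497586 0.14935647 0.048     ]
```

View pics/w3c.png

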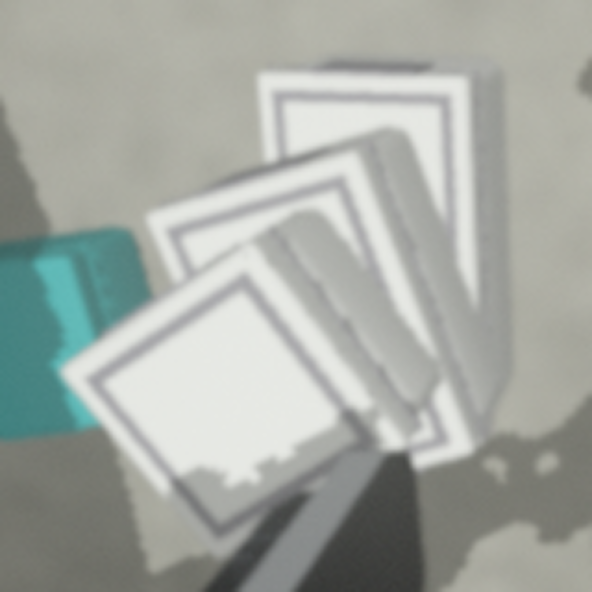

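```bash
python3 - <<'E'
from h import *
z=np.load('w3.npz');r=dict(intrinsics=z['K'],k1=z['k']);T=z['T']
P=lambda u,v,h:ray((110+(u+.5)/3.7-.5,130+(v+.5)/3.7-.5),r,T,h)[:2]
S=[P(u,v,.152) for u,v in[(97,378),(243,285),(368,442),(222,532)]]
ang=lambda d:np.degrees(np.arctan2(d[1],d[0]))
print('S',np.mean(S,0),[(round(ang(S[(i+1)%4]-S[i]),1),round(np.linalg.norm(S[(i+1)%4]-S[i]),4)) for i in range(4)], P(60,370,.152),P(252,245,.152))
for n,a,b,c,h in[('M',(150,213),(362,152),(475,450),.106),('L',(258,72),(470,72),(0,0),.056)]:
    a,b=P(*a,h),P(*b,h);print(n,a,b,ang(b-a),np.linalg.norm(b-a)); m=(a+b)/2;u=(b-a)/np.linalg.norm(b-a);u=np.array([u[1],-u[0]]);print(' centre',m+u*D['tub_medium' if n=='M' else 'tub_large'][0]/2,ang(u),P(*c,h))
E
```

```text
S [ 0.67546796 -0.13119244] [(np.float64(99.1), np.float64(0.0443)), (np.float64(10.7), np.float64(0.046)), (np.float64(-79.7), np.float64(0.0454)), (np.float64(-170.6), np.float64(0.0469))] [ 0.65107023 -0.1644378 ] [ 0.64155954 -0.10682577]
M [ 0.62791249 -0.15249315] [ 0.63478893 -0.09228531] 83.4843767500763 0.06059924997466909
 centre [ 0.67606005 -0.12749556] -6.515623249923707 [ 0.7215531  -0.10203018]
L [ 0.60433665 -0.13014841] [ 0.6283983  -0.07144304] 67.71268292568278 0.06344511810811272
 centre [ 0.6718851  -0.12355081] -22.287317074317208 [ 0.55548641 -0.19232539]
```

servo_tool --deltas '[{"dx": -3, "dy": -40, "dz": 0, "rx": 0, "ry": 0, "rz": 0.14, "fingers": -1}, {"dx": -3, "dy": -45, "dz": 0, "rx": 0, "ry": 0, "rz": 0.14, "fingers": -1}, {"dx": -3, "dy": -45, "dz": 0, "rx": 0, "ry": 0, "rz": 0.14, "fingers": -1}, {"dx": 0, "dy": 0, "dz": -10, "rx": 0, "ry": 0, "rz": 0.14, "fingers": -1}, {"dx": 0, "dy": 0, "dz": -40, "rx": 0, "ry": 0, "rz": 0, "fingers": -1}, {"dx": 0, "dy": 0, "dz": -40, "rx": 0, "ry": 0, "rz": 0, "fingers": -1}, {"dx": 0, "dy": 0, "dz": -30, "rx": 0, "ry": 0, "rz": 0, "fingers": -1}, {"dx": 0, "dy": 0, "dz": -16, "rx": 0, "ry": 0, "rz": 0, "fingers": -1}]'

```text
clock: 10.35
tcp_pos: [0.6744, -0.1286, 0.1951]
orientation: [-0.002, -0.088, 0.996, 0.001]
wrist_force: [-0.2, 0.5, 0.1]
finger_gap: 0.0855
```

servo_tool --deltas '[{"dx": 0, "dy": 0, "dz": -3, "rx": 0, "ry": 0, "rz": 0, "fingers": -1}, {"dx": 0, "dy": 0, "dz": 0, "rx": 0, "ry": 0, "rz": 0, "fingers": -1}, {"dx": 0, "dy": 0, "dz": 0, "rx": 0, "ry": 0, "rz": 0, "fingers": 0.2}, {"dx": 0, "dy": 0, "dz": 0, "rx": 0, "ry": 0, "rz": 0, "fingers": 0.2}, {"dx": 0, "dy": 0, "dz": 0, "rx": 0, "ry": 0, "rz": 0, "fingers": 0.2}, {"dx": 0, "dy": 0, "dz": 0, "rx": 0, "ry": 0, "rz": 0, "fingers": 0.2}, {"dx": 0, "dy": 0, "dz": 0, "rx": 0, "ry": 0, "rz": 0, "fingers": 0.2}]' --newtons 50

```text
clock: 11.05
tcp_pos: [0.6768, -0.1303, 0.198]
orientation: [0.002, -0.087, 0.996, -0.001]
wrist_force: [-0.2, -0.1, 5.4]
finger_gap: 0.0593
```

servo_tool --deltas '[{"dx": 0, "dy": 0, "dz": 20, "rx": 0, "ry": 0, "rz": 0, "fingers": 0.2}, {"dx": 0, "dy": 0, "dz": 45, "rx": 0, "ry": 0, "rz": 0, "fingers": 0.2}, {"dx": -10, "dy": 15, "dz": 40, "rx": 0, "ry": 0, "rz": 0, "fingers": 0.2}, {"dx": -24, "dy": 40, "dz": 10, "rx": 0, "ry": 0, "rz": 0, "fingers": 0.2}, {"dx": -24, "dy": 40, "dz": 10, "rx": 0, "ry": 0, "rz": 0, "fingers": 0.2}, {"dx": -24, "dy": 40, "dz": 0, "rx": 0, "ry": 0, "rz": 0, "fingers": 0.2}, {"dx": -24, "dy": 40, "dz": 0, "rx": 0, "ry": 0, "rz": 0, "fingers": 0.2}, {"dx": -24, "dy": 40, "dz": 0, "rx": 0, "ry": 0, "rz": 0, "fingers": 0.2}]'

```text
clock: 11.85
tcp_pos: [0.5446, 0.0863, 0.3211]
orientation: [0.0, -0.087, 0.996, 0.0]
wrist_force: [0.6, 0.9, -0.5]
finger_gap: 0.0592
```

servo_tool --deltas '[{"dx": -20, "dy": 35, "dz": 0, "rx": 0, "ry": 0, "rz": 0, "fingers": 0.2}, {"dx": 0, "dy": 0, "dz": 0, "rx": 0, "ry": 0, "rz": 0, "fingers": 0.2}, {"dx": 0, "dy": 0, "dz": 0, "rx": 0, "ry": 0, "rz": 0, "fingers": 0.2}, {"dx": 0, "dy": 0, "dz": 0, "rx": 0, "ry": 0, "rz": 0, "fingers": 0.2}]'

```text
clock: 12.25
tcp_pos: [0.5264, 0.1194, 0.321]
orientation: [0.0, -0.087, 0.996, -0.0]
wrist_force: [-0.3, 0.7, -1.0]
finger_gap: 0.0591
```

```bash
python3 - <<'E'
from h import *
s=env.get_state();print(s['clock'],s['tcp_pos'],s['orientation'],s['finger_gap'],s['wrist_force'])
r=read_camera('wrist');T=tcam(r);np.savez('w4.npz',T=T,K=r['intrinsics'],k=r['k1'])
cv2.imwrite('pics/w4.png',r['img'][:,:,::-1])
for n in ['bowl_small','bowl_large','tub_small']:
    for d in cut_out(n,'wrist'):
        if d['confidence']<.3: continue
        x=fit(n,[(r,T,d['extent'])],[.45,.1]) if n in B else ('','')
        print(n,round(d['confidence'],2),d['extent'],*[np.round(v,4) if len(v) else '' for v in x])
E
```

```text
12.25 [0.52637377 0.11942001 0.32098145] [ 2.56667112e-04 -8.72228958e-02  9.96188779e-01 -1.31300241e-04] 0.05906329908543366 [-0.33511676  0.72928814 -1.03979685]
bowl_small 0.69 [402.7, 36.8, 529.6, 162.8] [0.4247 0.2632] [ 2.4732 -0.0862 -4.6241  0.0115]
bowl_large 0.6 [117.7, 0.0, 304.8, 175.7] [ 0.4723 -0.0015] [ 0.1733 -1.273  -0.186  17.9229]
tub_small 0.89 [238.1, 188.6, 393.1, 342.7]  
tub_small 0.63 [0.0, 185.4, 51.3, 249.9]  
tub_small 0.56 [177.5, 217.2, 238.3, 286.2]
```

View pics/w4.png

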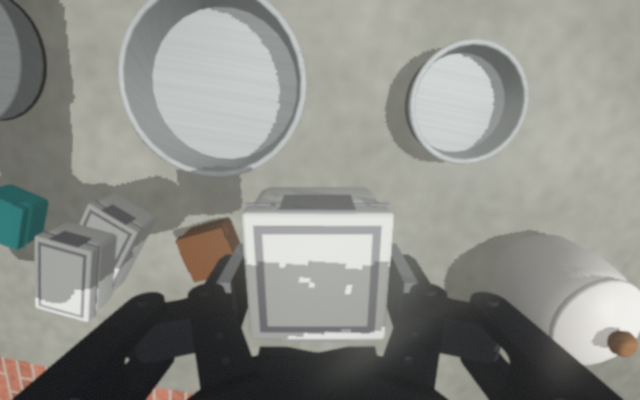

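```bash
python3 - <<'E'
from h import *
z=np.load('w4.npz');r=dict(intrinsics=z['K'],k1=z['k']);T=z['T']
print(fit('bowl_small',[(r,T,np.array([407.,38.5,527.5,163]))],[.45,.2]))
m=model('bowl_large');f=lambda x:(ext(proj(m+[x[0],x[1],0],r,T))-[119.5,0,305,176])[[0,2,3]]
s=least_squares(f,[.45,0]);print(s.x,f(s.x))
tcp=np.array([.5264,.1194,.321])
for uv in [(243,213),(392,210),(390,345),(246,345),(259,228),(378,227),(376,332),(259,333)]: print(np.round(ray(uv,r,T,tcp[2]-.045)-tcp,4))
E
```

```text
(array([0.42530147, 0.2658981 ]), array([ 0.44696267, -0.62801224, -0.45931348,  0.73767624]))
[ 0.45276327 -0.00246969] [-2.05094977  1.92771444  0.30157266]
[-0.0273 -0.0348 -0.045 ]
[-0.0383  0.0207 -0.045 ]
[ 0.0229  0.0352 -0.045 ]
[ 0.0338 -0.0272 -0.045 ]
[-0.0223 -0.028  -0.045 ]
[-0.0306  0.017  -0.045 ]
[ 0.0171  0.0275 -0.045 ]
[ 0.0263 -0.0222 -0.045 ]
```

servo_tool --deltas '[{"dx": -25, "dy": 37, "dz": 0, "rx": 0, "ry": 0, "rz": 0, "fingers": 0.2}, {"dx": -25, "dy": 37, "dz": 0, "rx": 0, "ry": 0, "rz": 0, "fingers": 0.2}, {"dx": -24, "dy": 37, "dz": 0, "rx": 0, "ry": 0, "rz": 0, "fingers": 0.2}, {"dx": -24, "dy": 37, "dz": -20, "rx": 0, "ry": 0, "rz": 0, "fingers": 0.2}, {"dx": 0, "dy": 0, "dz": -45, "rx": 0, "ry": 0, "rz": 0, "fingers": 0.2}, {"dx": 0, "dy": 0, "dz": -45, "rx": 0, "ry": 0, "rz": 0, "fingers": 0.2}, {"dx": 0, "dy": 0, "dz": -40, "rx": 0, "ry": 0, "rz": 0, "fingers": 0.2}, {"dx": 0, "dy": 0, "dz": -30, "rx": 0, "ry": 0, "rz": 0, "fingers": 0.2}]'

```text
clock: 13.25
tcp_pos: [0.4272, 0.2672, 0.1383]
orientation: [-0.001, -0.087, 0.996, -0.0]
wrist_force: [0.8, 0.1, -1.0]
finger_gap: 0.059
```

servo_tool --deltas '[{"dx": 0, "dy": 0, "dz": -25, "rx": 0, "ry": 0, "rz": 0, "fingers": 0.2}, {"dx": 0, "dy": 0, "dz": -13, "rx": 0, "ry": 0, "rz": 0, "fingers": 0.2}, {"dx": 0, "dy": 0, "dz": -5, "rx": 0, "ry": 0, "rz": 0, "fingers": 0.2}, {"dx": 0, "dy": 0, "dz": -2, "rx": 0, "ry": 0, "rz": 0, "fingers": 0.2}, {"dx": 0, "dy": 0, "dz": 0, "rx": 0, "ry": 0, "rz": 0, "fingers": 0.2}, {"dx": 0, "dy": 0, "dz": 0, "rx": 0, "ry": 0, "rz": 0, "fingers": 0.2}]'

```text
clock: 13.85
tcp_pos: [0.4288, 0.268, 0.0966]
orientation: [0.001, -0.087, 0.996, 0.0]
wrist_force: [-0.1, -0.2, -1.2]
finger_gap: 0.0593
```

servo_tool --deltas '[{"dx": 0, "dy": 0, "dz": -2, "rx": 0, "ry": 0, "rz": 0, "fingers": 0.2}, {"dx": 0, "dy": 0, "dz": -1, "rx": 0, "ry": 0, "rz": 0, "fingers": 0.2}, {"dx": 0, "dy": 0, "dz": 0, "rx": 0, "ry": 0, "rz": 0, "fingers": 0.2}, {"dx": 0, "dy": 0, "dz": 0, "rx": 0, "ry": 0, "rz": 0, "fingers": 0.2}]'

```text
clock: 14.25
tcp_pos: [0.4288, 0.2682, 0.096]
orientation: [0.002, -0.087, 0.996, 0.0]
wrist_force: [-7.1, -2.0, 22.1]
finger_gap: 0.0589
```

servo_tool --deltas '[{"dx": 0, "dy": 0, "dz": 2, "rx": 0, "ry": 0, "rz": 0, "fingers": 0.2}, {"dx": 0, "dy": 0, "dz": 0, "rx": 0, "ry": 0, "rz": 0, "fingers": -0.6}, {"dx": 0, "dy": 0, "dz": 0, "rx": 0, "ry": 0, "rz": 0, "fingers": -0.6}, {"dx": 0, "dy": 0, "dz": 0, "rx": 0, "ry": 0, "rz": 0, "fingers": -0.6}]'

```text
clock: 14.65
tcp_pos: [0.4279, 0.2679, 0.0947]
orientation: [-0.0, -0.087, 0.996, 0.0]
wrist_force: [1.0, 0.4, 0.0]
finger_gap: 0.0688
```

servo_tool --deltas '[{"dx": 0, "dy": 0, "dz": 20, "rx": 0, "ry": 0, "rz": 0, "fingers": -0.6}, {"dx": 0, "dy": 0, "dz": 45, "rx": 0, "ry": 0, "rz": 0, "fingers": -0.6}, {"dx": 0, "dy": 0, "dz": 45, "rx": 0, "ry": 0, "rz": 0, "fingers": -1}, {"dx": 0, "dy": -10, "dz": 45, "rx": 0, "ry": 0, "rz": 0, "fingers": -1}, {"dx": 20, "dy": -30, "dz": 30, "rx": 0, "ry": 0, "rz": -0.14, "fingers": -1}, {"dx": 20, "dy": -40, "dz": 20, "rx": 0, "ry": 0, "rz": -0.15, "fingers": -1}, {"dx": 25, "dy": -40, "dz": 0, "rx": 0, "ry": 0, "rz": 0, "fingers": -1}, {"dx": 25, "dy": -40, "dz": 0, "rx": 0, "ry": 0, "rz": 0, "fingers": -1}]'

```text
clock: 15.45
tcp_pos: [0.519, 0.1066, 0.3009]
orientation: [0.001, 0.057, 0.998, 0.0]
wrist_force: [0.7, 0.4, -0.3]
finger_gap: 0.0849
```

servo_tool --deltas '[{"dx": 30, "dy": -40, "dz": 0, "rx": 0, "ry": 0, "rz": 0, "fingers": -1}, {"dx": 30, "dy": -40, "dz": 0, "rx": 0, "ry": 0, "rz": 0, "fingers": -1}, {"dx": 30, "dy": -40, "dz": 0, "rx": 0, "ry": 0, "rz": 0, "fingers": -1}, {"dx": 30, "dy": 0, "dz": 0, "rx": 0, "ry": 0, "rz": 0, "fingers": -1}, {"dx": 30, "dy": 0, "dz": 0, "rx": 0, "ry": 0, "rz": 0, "fingers": -1}, {"dx": 0, "dy": 0, "dz": 0, "rx": 0, "ry": 0, "rz": 0, "fingers": -1}, {"dx": 0, "dy": 0, "dz": 0, "rx": 0, "ry": 0, "rz": 0, "fingers": -1}, {"dx": 0, "dy": 0, "dz": 0, "rx": 0, "ry": 0, "rz": 0, "fingers": -1}]'

```text
clock: 16.25
tcp_pos: [0.667, -0.0117, 0.2996]
orientation: [-0.001, 0.057, 0.998, 0.0]
wrist_force: [0.2, 0.3, 0.5]
finger_gap: 0.0852
```

```bash
python3 - <<'E'
from h import *
s=env.get_state();print(s['clock'],s['tcp_pos'],s['orientation'],s['finger_gap'],s['wrist_force'])
r=read_camera('wrist');T=tcam(r);np.savez('w5.npz',T=T,K=r['intrinsics'],k=r['k1'])
cv2.imwrite('pics/w5.png',r['img'][:,:,::-1])
E
```

```text
16.25 [ 0.66702491 -0.01169238  0.29964263] [-6.56965885e-04  5.71942958e-02  9.98362845e-01  9.86468800e-05] 0.08518644842689728 [0.17129197 0.3433843  0.52360244]
```

View pics/w5.png

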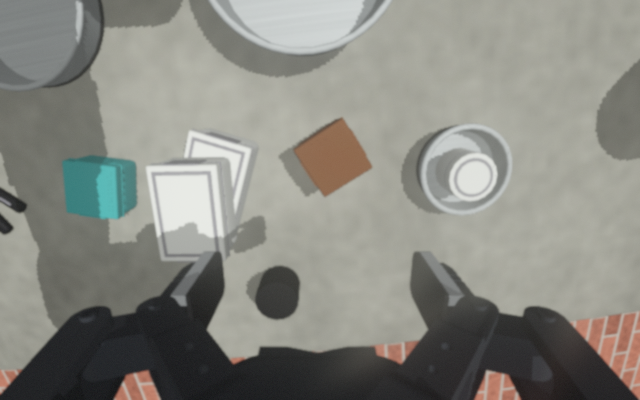

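```bash
python3 - <<'E'
from h import *
z=np.load('w5.npz');r=dict(intrinsics=z['K'],k1=z['k']);T=z['T']
a,b,c=[ray(u,r,T,.106)[:2] for u in[(147,167.5),(221.5,163.5),(163.5,262)]]
ang=lambda d:np.degrees(np.arctan2(d[1],d[0]))
print(a,b,c,'w',np.linalg.norm(b-a),ang(b-a),'l',np.linalg.norm(c-a),ang(c-a),'centre',(b+c)/2)
a,b,d=[ray(u,r,T,.056)[:2] for u in[(188,132),(256.5,146),(241,211)]]
print('L',a,b,ang(b-a),np.linalg.norm(b-a),ang(d-b))
E
```

```text
[ 0.62904863 -0.15366308] [ 0.63329444 -0.08926712] [ 0.71770598 -0.16189381] w 0.0645357873715845 86.22778411907817 l 0.08903859300640841 -5.303993016924426 centre [ 0.67550021 -0.12558046]
L [ 0.60609428 -0.13209895] [ 0.62754341 -0.06764637] 71.59311749519604 0.06792790802805111 -22.857285381986745
```

servo_tool --deltas '[{"dx": 4, "dy": -38, "dz": 0, "rx": 0, "ry": 0, "rz": 0, "fingers": -1}, {"dx": 4, "dy": -38, "dz": 0, "rx": 0, "ry": 0, "rz": 0.015, "fingers": -1}, {"dx": 0, "dy": -37, "dz": 0, "rx": 0, "ry": 0, "rz": 0, "fingers": -1}, {"dx": 0, "dy": 0, "dz": -22, "rx": 0, "ry": 0, "rz": 0, "fingers": -1}, {"dx": 0, "dy": 0, "dz": -45, "rx": 0, "ry": 0, "rz": 0, "fingers": -1}, {"dx": 0, "dy": 0, "dz": -45, "rx": 0, "ry": 0, "rz": 0, "fingers": -1}, {"dx": 0, "dy": 0, "dz": -30, "rx": 0, "ry": 0, "rz": 0, "fingers": -1}, {"dx": 0, "dy": 0, "dz": -15, "rx": 0, "ry": 0, "rz": 0, "fingers": -1}]'

```text
clock: 17.1
tcp_pos: [0.6732, -0.124, 0.1399]
orientation: [-0.002, 0.05, 0.999, 0.001]
wrist_force: [0.4, 0.0, -0.5]
finger_gap: 0.0854
```

servo_tool --deltas '[{"dx": 0, "dy": 0, "dz": 0, "rx": 0, "ry": 0, "rz": 0, "fingers": -1}, {"dx": 0, "dy": 0, "dz": 0, "rx": 0, "ry": 0, "rz": 0, "fingers": -1}, {"dx": 0, "dy": 0, "dz": 0, "rx": 0, "ry": 0, "rz": 0, "fingers": 0.2}, {"dx": 0, "dy": 0, "dz": 0, "rx": 0, "ry": 0, "rz": 0, "fingers": 0.2}, {"dx": 0, "dy": 0, "dz": 0, "rx": 0, "ry": 0, "rz": 0, "fingers": 0.2}, {"dx": 0, "dy": 0, "dz": 0, "rx": 0, "ry": 0, "rz": 0, "fingers": 0.2}, {"dx": 0, "dy": 0, "dz": 0, "rx": 0, "ry": 0, "rz": 0, "fingers": 0.2}]' --newtons 70

```text
clock: 17.8
tcp_pos: [0.6771, -0.1254, 0.1456]
orientation: [0.002, 0.05, 0.999, -0.001]
wrist_force: [-1.3, 0.6, 7.6]
finger_gap: 0.0611
```

servo_tool --deltas '[{"dx": 0, "dy": 0, "dz": 20, "rx": 0, "ry": 0, "rz": 0, "fingers": 0.2}, {"dx": 0, "dy": 0, "dz": 45, "rx": 0, "ry": 0, "rz": 0, "fingers": 0.2}, {"dx": 0, "dy": 0, "dz": 45, "rx": 0, "ry": 0, "rz": 0, "fingers": 0.2}, {"dx": -20, "dy": 0, "dz": 40, "rx": 0, "ry": 0, "rz": 0, "fingers": 0.2}, {"dx": -40, "dy": -10, "dz": 28, "rx": 0, "ry": 0, "rz": 0, "fingers": 0.2}, {"dx": -40, "dy": -10, "dz": 0, "rx": 0, "ry": 0, "rz": 0, "fingers": 0.2}, {"dx": -20, "dy": -9, "dz": 0, "rx": 0, "ry": 0, "rz": 0, "fingers": 0.2}, {"dx": 0, "dy": 0, "dz": 0, "rx": 0, "ry": 0, "rz": 0, "fingers": 0.2}]'

```text
clock: 18.6
tcp_pos: [0.5534, -0.1546, 0.3223]
orientation: [0.0, 0.051, 0.999, -0.0]
wrist_force: [0.3, 0.0, -1.8]
finger_gap: 0.0608
```

servo_tool --deltas '[{"dx": 0, "dy": 0, "dz": 0, "rx": 0, "ry": 0, "rz": 0, "fingers": 0.2}, {"dx": 0, "dy": 0, "dz": 0, "rx": 0, "ry": 0, "rz": 0, "fingers": 0.2}]'

```text
clock: 18.8
tcp_pos: [0.5565, -0.1539, 0.3209]
orientation: [0.0, 0.05, 0.999, 0.0]
wrist_force: [-0.2, -1.3, -1.9]
finger_gap: 0.0614
```

```bash
python3 - <<'E'
from h import *
s=env.get_state();print(s['clock'],s['tcp_pos'],s['orientation'],s['finger_gap'],s['wrist_force'])
r=read_camera('wrist');T=tcam(r);np.savez('w6.npz',T=T,K=r['intrinsics'],k=r['k1'])
cv2.imwrite('pics/w6.png',r['img'][:,:,::-1])
for n in ['bowl_medium','bowl_large','tub_medium']:
    for d in cut_out(n,'wrist'):
        if d['confidence']<.3: continue
        x=fit(n,[(r,T,d['extent'])],[.45,-.1]) if n in B else ('','')
        print(n,round(d['confidence'],2),d['extent'],*[np.round(v,4) if len(v) else '' for v in x])
E
```

```text
18.8 [ 0.55651712 -0.15389743  0.32091141] [2.75003021e-04 4.97345057e-02 9.98762431e-01 1.00541236e-04] 0.061422166061527374 [-0.22377443 -1.29882926 -1.87424405]
bowl_large 0.68 [364.8, 0.5, 551.5, 155.1] [ 0.4962 -0.0025] [ 1.1722 -1.6765 -1.3009 37.6439]
tub_medium 0.7 [231.4, 158.2, 400.8, 355.5]
```

View pics/w6.png

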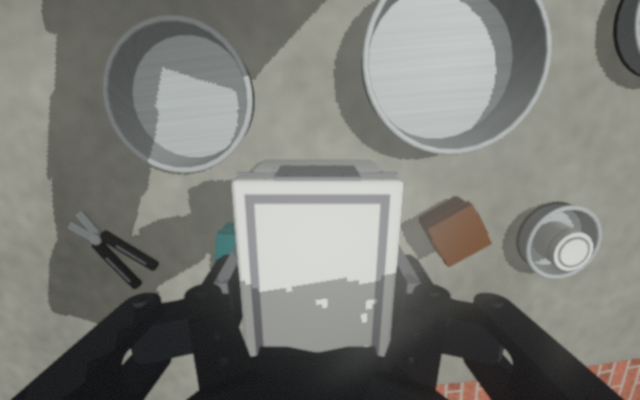

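```bash
python3 - <<'E'
from h import *
z=np.load('w6.npz');r=dict(intrinsics=z['K'],k1=z['k']);T=z['T']
print(fit('bowl_medium',[(r,T,np.array([103.,15.5,253.5,172.5]))],[.45,-.2]))
m=model('bowl_large');f=lambda x:(ext(proj(m+[x[0],x[1],0],r,T))-[363.5,0,550.5,155])[[0,2,3]]
s=least_squares(f,[.45,0]);print(s.x,f(s.x))
tcp=np.array([.5565,-.1539,.3209])
p=[ray(uv,r,T,tcp[2]-.037)[:2]-tcp[:2] for uv in [(234,181),(404,181)]];print(p)
d=p[1]-p[0];d/=np.linalg.norm(d);print((p[0]+p[1])/2+.045*np.array([d[1],-d[0]]))
E
```

```text
(array([ 0.46350318, -0.29229003]), array([ 0.16339158, -0.48259722, -0.16654968,  0.60577475]))
[ 0.45438242 -0.00366749] [-1.33109418  1.45546475  0.19263378]
[array([-0.04962713, -0.02477771]), array([-0.04386825,  0.03326327])]
[-0.00196758 -0.00020034]
```

servo_tool --deltas '[{"dx": -23, "dy": -35, "dz": 0, "rx": 0, "ry": 0, "rz": 0, "fingers": 0.2}, {"dx": -22, "dy": -34, "dz": 0, "rx": 0, "ry": 0, "rz": 0, "fingers": 0.2}, {"dx": -22, "dy": -34, "dz": 0, "rx": 0, "ry": 0, "rz": 0, "fingers": 0.2}, {"dx": -22, "dy": -34, "dz": -20, "rx": 0, "ry": 0, "rz": 0, "fingers": 0.2}, {"dx": 0, "dy": 0, "dz": -45, "rx": 0, "ry": 0, "rz": 0, "fingers": 0.2}, {"dx": 0, "dy": 0, "dz": -45, "rx": 0, "ry": 0, "rz": 0, "fingers": 0.2}, {"dx": 0, "dy": 0, "dz": -40, "rx": 0, "ry": 0, "rz": 0, "fingers": 0.2}, {"dx": 0, "dy": 0, "dz": -30, "rx": 0, "ry": 0, "rz": 0, "fingers": 0.2}]'

```text
clock: 19.8
tcp_pos: [0.4661, -0.2903, 0.138]
orientation: [-0.001, 0.05, 0.999, 0.001]
wrist_force: [-0.8, -0.1, -2.2]
finger_gap: 0.0609
```

servo_tool --deltas '[{"dx": 0, "dy": 0, "dz": -25, "rx": 0, "ry": 0, "rz": 0, "fingers": 0.2}, {"dx": 0, "dy": 0, "dz": -14, "rx": 0, "ry": 0, "rz": 0, "fingers": 0.2}, {"dx": 0, "dy": 0, "dz": -5, "rx": 0, "ry": 0, "rz": 0, "fingers": 0.2}, {"dx": 0, "dy": 0, "dz": -2, "rx": 0, "ry": 0, "rz": 0, "fingers": 0.2}, {"dx": 0, "dy": 0, "dz": 0, "rx": 0, "ry": 0, "rz": 0, "fingers": 0.2}, {"dx": 0, "dy": 0, "dz": 0, "rx": 0, "ry": 0, "rz": 0, "fingers": 0.2}]'

```text
clock: 20.4
tcp_pos: [0.4676, -0.2915, 0.096]
orientation: [0.001, 0.05, 0.999, -0.001]
wrist_force: [0.4, -0.3, -1.5]
finger_gap: 0.0605
```

servo_tool --deltas '[{"dx": 0, "dy": 0, "dz": -1, "rx": 0, "ry": 0, "rz": 0, "fingers": 0.2}, {"dx": 0, "dy": 0, "dz": -1, "rx": 0, "ry": 0, "rz": 0, "fingers": 0.2}, {"dx": 0, "dy": 0, "dz": 0, "rx": 0, "ry": 0, "rz": 0, "fingers": 0.2}, {"dx": 0, "dy": 0, "dz": 0, "rx": 0, "ry": 0, "rz": 0, "fingers": 0.2}]'

```text
clock: 20.8
tcp_pos: [0.4672, -0.2913, 0.0936]
orientation: [0.0, 0.05, 0.999, -0.0]
wrist_force: [-1.0, 0.4, 2.8]
finger_gap: 0.0608
```

servo_tool --deltas '[{"dx": 0, "dy": 0, "dz": 0, "rx": 0, "ry": 0, "rz": 0, "fingers": -0.8}, {"dx": 0, "dy": 0, "dz": 0, "rx": 0, "ry": 0, "rz": 0, "fingers": -0.8}, {"dx": 0, "dy": 0, "dz": 0, "rx": 0, "ry": 0, "rz": 0, "fingers": -0.8}, {"dx": 0, "dy": 0, "dz": 20, "rx": 0, "ry": 0, "rz": 0, "fingers": -0.8}, {"dx": 0, "dy": 0, "dz": 45, "rx": 0, "ry": 0, "rz": 0, "fingers": -0.8}, {"dx": 0, "dy": 0, "dz": 45, "rx": 0, "ry": 0, "rz": 0, "fingers": -0.8}, {"dx": 0, "dy": 0, "dz": 45, "rx": 0, "ry": 0, "rz": 0, "fingers": -1}, {"dx": 0, "dy": 0, "dz": 45, "rx": 0, "ry": 0, "rz": 0, "fingers": -1}]'

```text
clock: 21.6
tcp_pos: [0.4666, -0.2908, 0.2947]
orientation: [-0.0, 0.05, 0.999, 0.0]
wrist_force: [1.0, -0.9, 1.2]
finger_gap: 0.0854
```

servo_tool --deltas '[{"dx": 39, "dy": 8, "dz": 0, "rx": 0, "ry": 0, "rz": -0.14, "fingers": -1}, {"dx": 39, "dy": 8, "dz": 0, "rx": 0, "ry": 0, "rz": -0.14, "fingers": -1}, {"dx": 39, "dy": 8, "dz": 0, "rx": 0, "ry": 0, "rz": 0, "fingers": -1}, {"dx": 39, "dy": 8, "dz": 0, "rx": 0, "ry": 0, "rz": 0, "fingers": -1}, {"dx": 39, "dy": 8, "dz": 0, "rx": 0, "ry": 0, "rz": 0, "fingers": -1}, {"dx": 0, "dy": 0, "dz": 0, "rx": 0, "ry": 0, "rz": 0, "fingers": -1}, {"dx": 0, "dy": 0, "dz": 0, "rx": 0, "ry": 0, "rz": 0, "fingers": -1}, {"dx": 0, "dy": 0, "dz": 0, "rx": 0, "ry": 0, "rz": 0, "fingers": -1}]'

```text
clock: 22.4
tcp_pos: [0.6611, -0.2511, 0.2928]
orientation: [-0.0, 0.189, 0.982, 0.0]
wrist_force: [0.6, 0.2, 0.6]
finger_gap: 0.0853
```

```bash
python3 - <<'E'
from h import *
s=env.get_state();print(s['clock'],s['tcp_pos'],s['orientation'],s['finger_gap'],s['wrist_force'])
r=read_camera('wrist');T=tcam(r);np.savez('w7.npz',T=T,K=r['intrinsics'],k=r['k1'])
cv2.imwrite('pics/w7.png',r['img'][:,:,::-1])
for n in ['tub_large']:
    for d in cut_out(n,'wrist'): print(n,d['confidence'],d['extent'],*fit(n,[(r,T,d['extent'])],[.67,-.12,-.4],True))
E
```

```text
22.4 [ 0.66109232 -0.25112089  0.29280111] [-4.65414051e-04  1.88925955e-01  9.81991223e-01  7.45444125e-05] 0.08526093086310887 [0.63534258 0.19674496 0.6129516 ]
tub_large 0.77 [392.2, 75.1, 486.6, 204.1] [ 0.67207529 -0.12500577 -0.4181283 ] [-0.2685076   0.38603993  0.20788819 -0.47577768]
```

View pics/w7.png

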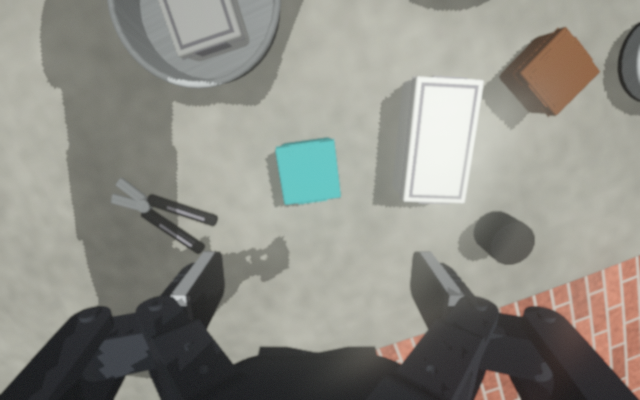

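servo_tool --deltas '[{"dx": 4, "dy": 42, "dz": 0, "rx": 0, "ry": 0, "rz": -0.035, "fingers": -1}, {"dx": 3, "dy": 42, "dz": 0, "rx": 0, "ry": 0, "rz": 0, "fingers": -1}, {"dx": 3, "dy": 43, "dz": 0, "rx": 0, "ry": 0, "rz": 0, "fingers": -1}, {"dx": 0, "dy": 0, "dz": -30, "rx": 0, "ry": 0, "rz": 0, "fingers": -1}, {"dx": 0, "dy": 0, "dz": -45, "rx": 0, "ry": 0, "rz": 0, "fingers": -1}, {"dx": 0, "dy": 0, "dz": -45, "rx": 0, "ry": 0, "rz": 0, "fingers": -1}, {"dx": 0, "dy": 0, "dz": -40, "rx": 0, "ry": 0, "rz": 0, "fingers": -1}, {"dx": 0, "dy": 0, "dz": -25, "rx": 0, "ry": 0, "rz": 0, "fingers": -1}]'

```text
clock: 23.3
tcp_pos: [0.6694, -0.1241, 0.1055]
orientation: [-0.002, 0.206, 0.978, 0.0]
wrist_force: [-0.0, 0.2, -0.3]
finger_gap: 0.0854
```

servo_tool --deltas '[{"dx": 0, "dy": 0, "dz": -15, "rx": 0, "ry": 0, "rz": 0, "fingers": -1}, {"dx": 0, "dy": 0, "dz": 0, "rx": 0, "ry": 0, "rz": 0, "fingers": -1}, {"dx": 0, "dy": 0, "dz": 0, "rx": 0, "ry": 0, "rz": 0, "fingers": -1}, {"dx": 0, "dy": 0, "dz": 0, "rx": 0, "ry": 0, "rz": 0, "fingers": 0.2}, {"dx": 0, "dy": 0, "dz": 0, "rx": 0, "ry": 0, "rz": 0, "fingers": 0.2}, {"dx": 0, "dy": 0, "dz": 0, "rx": 0, "ry": 0, "rz": 0, "fingers": 0.2}, {"dx": 0, "dy": 0, "dz": 0, "rx": 0, "ry": 0, "rz": 0, "fingers": 0.2}, {"dx": 0, "dy": 0, "dz": 0, "rx": 0, "ry": 0, "rz": 0, "fingers": 0.2}]' --newtons 90

```text
clock: 24.1
tcp_pos: [0.6734, -0.1247, 0.0958]
orientation: [0.002, 0.206, 0.979, -0.0]
wrist_force: [-0.7, -1.3, 6.2]
finger_gap: 0.0626
```

servo_tool --deltas '[{"dx": 0, "dy": 0, "dz": 15, "rx": 0, "ry": 0, "rz": 0, "fingers": 0.2}, {"dx": 0, "dy": 0, "dz": 40, "rx": 0, "ry": 0, "rz": 0, "fingers": 0.2}, {"dx": 0, "dy": 0, "dz": 45, "rx": 0, "ry": 0, "rz": 0, "fingers": 0.2}, {"dx": -17, "dy": 2, "dz": 40, "rx": 0, "ry": 0, "rz": 0, "fingers": 0.2}, {"dx": -40, "dy": 24, "dz": 0, "rx": 0, "ry": 0, "rz": 0, "fingers": 0.2}, {"dx": -40, "dy": 24, "dz": 0, "rx": 0, "ry": 0, "rz": 0, "fingers": 0.2}, {"dx": -40, "dy": 24, "dz": 0, "rx": 0, "ry": 0, "rz": 0, "fingers": 0.2}, {"dx": -40, "dy": 24, "dz": 0, "rx": 0, "ry": 0, "rz": 0, "fingers": 0.2}]'

```text
clock: 24.9
tcp_pos: [0.4928, -0.0251, 0.2336]
orientation: [0.0, 0.206, 0.979, 0.0]
wrist_force: [0.2, 1.0, -2.4]
finger_gap: 0.0626
```

servo_tool --deltas '[{"dx": -40, "dy": 24, "dz": 0, "rx": 0, "ry": 0, "rz": 0, "fingers": 0.2}, {"dx": 0, "dy": 0, "dz": 0, "rx": 0, "ry": 0, "rz": 0, "fingers": 0.2}, {"dx": 0, "dy": 0, "dz": 0, "rx": 0, "ry": 0, "rz": 0, "fingers": 0.2}]'

```text
clock: 25.2
tcp_pos: [0.4538, -0.0013, 0.2339]
orientation: [0.0, 0.205, 0.979, 0.0]
wrist_force: [0.8, 0.1, -3.5]
finger_gap: 0.0626
```

```bash
python3 - <<'E'
from h import *
s=env.get_state();print(s['clock'],s['tcp_pos'],s['orientation'],s['finger_gap'],s['wrist_force'])
r=read_camera('wrist');T=tcam(r);np.savez('w8.npz',T=T,K=r['intrinsics'],k=r['k1'])
cv2.imwrite('pics/w8.png',r['img'][:,:,::-1])
E
```

```text
25.2 [ 0.45380935 -0.00127617  0.23386417] [4.72094720e-04 2.05233477e-01 9.78712926e-01 7.67331119e-05] 0.06263366756324046 [ 0.84755734  0.13561775 -3.50842838]
```

View pics/w8.png

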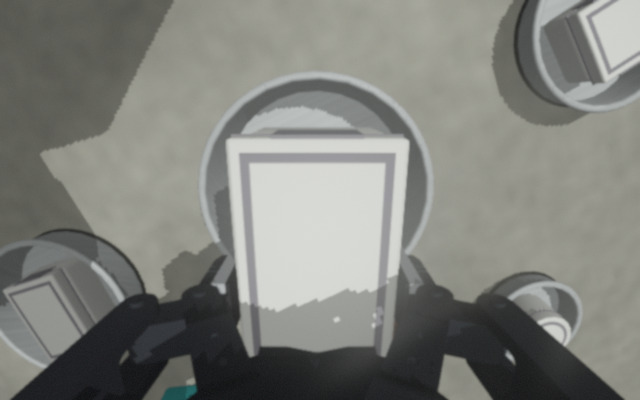

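```bash
python3 - <<'E'
from h import *
z=np.load('w8.npz');r=dict(intrinsics=z['K'],k1=z['k']);T=z['T']
m=model('bowl_large');f=lambda x:(ext(proj(m+[x[0],x[1],0],r,T))-[200.5,72.5,434,0])[:3]
s=least_squares(f,[.45,0]);print(s.x,f(s.x))
tcp=np.array([.4540,-.0018,.2338])
p=[ray(uv,r,T,tcp[2]-.0395)[:2]-tcp[:2] for uv in [(226.5,138),(409.5,138)]];print(p,np.linalg.norm(p[1]-p[0]))
d=p[1]-p[0];d/=np.linalg.norm(d);print((p[0]+p[1])/2+.06*np.array([d[1],-d[0]]))
E
```

```text
[ 0.45708158 -0.00344105] [-1.32336458  0.23562022  1.32981973]
[array([-0.06731953, -0.00485669]), array([-0.04233653,  0.05204457])] 0.06214421475512886
[ 0.00010991 -0.00052705]
```

servo_tool --deltas '[{"dx": 2, "dy": -1, "dz": -20, "rx": 0, "ry": 0, "rz": 0, "fingers": 0.2}, {"dx": 0, "dy": 0, "dz": -40, "rx": 0, "ry": 0, "rz": 0, "fingers": 0.2}, {"dx": 0, "dy": 0, "dz": -35, "rx": 0, "ry": 0, "rz": 0, "fingers": 0.2}, {"dx": 0, "dy": 0, "dz": -20, "rx": 0, "ry": 0, "rz": 0, "fingers": 0.2}, {"dx": 0, "dy": 0, "dz": -12, "rx": 0, "ry": 0, "rz": 0, "fingers": 0.2}, {"dx": 0, "dy": 0, "dz": -5, "rx": 0, "ry": 0, "rz": 0, "fingers": 0.2}, {"dx": 0, "dy": 0, "dz": 0, "rx": 0, "ry": 0, "rz": 0, "fingers": 0.2}, {"dx": 0, "dy": 0, "dz": 0, "rx": 0, "ry": 0, "rz": 0, "fingers": 0.2}]'

```text
clock: 26.05
tcp_pos: [0.4582, -0.0035, 0.1015]
orientation: [0.001, 0.206, 0.979, 0.0]
wrist_force: [-0.7, -0.2, -3.1]
finger_gap: 0.0621
```

servo_tool --deltas '[{"dx": 0, "dy": 0, "dz": -1, "rx": 0, "ry": 0, "rz": 0, "fingers": 0.2}, {"dx": 0, "dy": 0, "dz": 0, "rx": 0, "ry": 0, "rz": 0, "fingers": 0.2}, {"dx": 0, "dy": 0, "dz": 0, "rx": 0, "ry": 0, "rz": 0, "fingers": 0.2}]'

```text
clock: 26.35
tcp_pos: [0.4571, -0.0031, 0.1002]
orientation: [0.0, 0.206, 0.979, 0.0]
wrist_force: [-0.0, -0.5, -3.5]
finger_gap: 0.0629
```

servo_tool --deltas '[{"dx": 0, "dy": 0, "dz": -1, "rx": 0, "ry": 0, "rz": 0, "fingers": 0.2}, {"dx": 0, "dy": 0, "dz": 0, "rx": 0, "ry": 0, "rz": 0, "fingers": 0.2}, {"dx": 0, "dy": 0, "dz": 0, "rx": 0, "ry": 0, "rz": 0, "fingers": 0.2}]'

```text
clock: 26.65
tcp_pos: [0.4571, -0.003, 0.0997]
orientation: [0.0, 0.206, 0.979, -0.0]
wrist_force: [-2.3, 0.9, 5.8]
finger_gap: 0.0625
```

servo_tool --deltas '[{"dx": 0, "dy": 0, "dz": -1, "rx": 0, "ry": 0, "rz": 0, "fingers": 0.2}, {"dx": 0, "dy": 0, "dz": 0, "rx": 0, "ry": 0, "rz": 0, "fingers": 0.2}, {"dx": 0, "dy": 0, "dz": 0, "rx": 0, "ry": 0, "rz": 0, "fingers": 0.2}]'

```text
clock: 26.95
tcp_pos: [0.457, -0.003, 0.0997]
orientation: [0.001, 0.206, 0.979, -0.0]
wrist_force: [-6.3, 1.9, 16.5]
finger_gap: 0.0624
```

servo_tool --deltas '[{"dx": 0, "dy": 0, "dz": 1, "rx": 0, "ry": 0, "rz": 0, "fingers": 0.2}, {"dx": 0, "dy": 0, "dz": 0, "rx": 0, "ry": 0, "rz": 0, "fingers": -0.8}, {"dx": 0, "dy": 0, "dz": 0, "rx": 0, "ry": 0, "rz": 0, "fingers": -0.8}, {"dx": 0, "dy": 0, "dz": 0, "rx": 0, "ry": 0, "rz": 0, "fingers": -0.8}, {"dx": 0, "dy": 0, "dz": 20, "rx": 0, "ry": 0, "rz": 0, "fingers": -0.8}, {"dx": 0, "dy": 0, "dz": 45, "rx": 0, "ry": 0, "rz": 0, "fingers": -0.8}, {"dx": 0, "dy": 0, "dz": 45, "rx": 0, "ry": 0, "rz": 0, "fingers": -0.8}, {"dx": 0, "dy": 0, "dz": 45, "rx": 0, "ry": 0, "rz": 0, "fingers": -0.8}]'

```text
clock: 27.75
tcp_pos: [0.4565, -0.003, 0.2553]
orientation: [-0.0, 0.206, 0.979, 0.0]
wrist_force: [1.7, -0.2, -0.4]
finger_gap: 0.0771
```

servo_tool --deltas '[{"dx": 20, "dy": 0, "dz": 42, "rx": 0, "ry": 0, "rz": 0, "fingers": -0.8}, {"dx": 20, "dy": 0, "dz": 42, "rx": 0, "ry": 0, "rz": 0.08, "fingers": -0.8}, {"dx": 20, "dy": 0, "dz": 42, "rx": 0, "ry": 0, "rz": 0.12, "fingers": -0.8}, {"dx": 40, "dy": 0, "dz": 20, "rx": 0, "ry": 0, "rz": 0.12, "fingers": -0.8}, {"dx": 40, "dy": 0, "dz": 0, "rx": 0, "ry": 0, "rz": 0.1, "fingers": -0.8}, {"dx": 0, "dy": 0, "dz": 0, "rx": 0, "ry": 0, "rz": 0, "fingers": -0.8}, {"dx": 0, "dy": 0, "dz": 0, "rx": 0, "ry": 0, "rz": 0, "fingers": -0.8}, {"dx": 0, "dy": 0, "dz": 0, "rx": 0, "ry": 0, "rz": 0, "fingers": -0.8}]'

```text
clock: 28.55
tcp_pos: [0.5961, -0.003, 0.3995]
orientation: [-0.001, -0.002, 1.0, 0.0]
wrist_force: [0.1, 0.2, 0.0]
finger_gap: 0.0769
```

```bash
python3 - <<'E'
from h import *
s=env.get_state();print(s['clock'],s['tcp_pos'],s['orientation'],s['finger_gap'],s['wrist_force'])
r=read_camera('wrist');T=tcam(r);np.savez('w9.npz',T=T,K=r['intrinsics'],k=r['k1'])
cv2.imwrite('pics/w9.png',r['img'][:,:,::-1])
for n in B:
    for d in cut_out(n,'wrist')[:1]: print(n,round(d['confidence'],2),d['extent'],*[np.round(v,4) for v in fit(n,[(r,T,d['extent'])],[.5,-.0])])
E
```

```text
28.55 [ 0.59614548 -0.00296462  0.39954827] [-7.15553910e-04 -2.34031405e-03  9.99996996e-01  1.40889594e-04] 0.07692417692726165 [0.074626   0.24481358 0.04118198]
bowl_tiny 0.78 [385.6, 182.1, 455.5, 249.9] [0.6813 0.149 ] [ 0.4914  0.9501 -0.5114 -1.4003]
bowl_small 0.73 [468.5, 0.0, 579.2, 84.4] [0.4546 0.2686] [ 4.9782 -2.7467 -2.824  20.8137]
bowl_medium 0.96 [32.7, 0.9, 163.0, 124.9] [ 0.4753 -0.2917] [ 1.6792 -2.0852 -2.0829  5.0099]
bowl_large 0.66 [241.0, 0.0, 396.5, 125.7] [ 0.5   -0.002] [-0.0849 -1.3382  0.0854 35.6975]
```

View pics/w9.png

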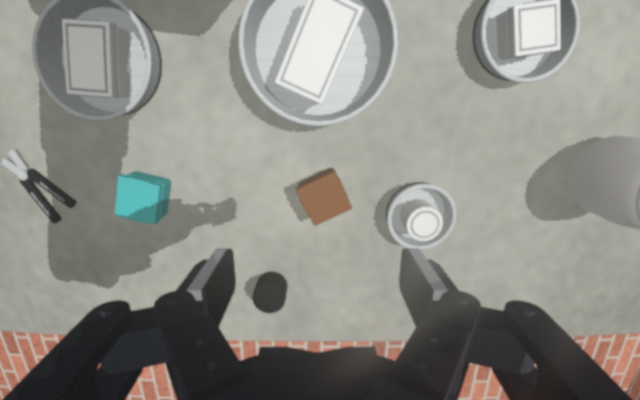

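servo_tool --deltas '[{"dx": -45, "dy": 0, "dz": 20, "rx": 0, "ry": 0, "rz": 0, "fingers": -0.8}, {"dx": -45, "dy": 0, "dz": 0, "rx": 0, "ry": 0, "rz": 0, "fingers": -0.8}, {"dx": 0, "dy": 0, "dz": 0, "rx": 0, "ry": 0, "rz": 0, "fingers": -0.8}, {"dx": 0, "dy": 0, "dz": 0, "rx": 0, "ry": 0, "rz": 0, "fingers": -0.8}, {"dx": 0, "dy": 0, "dz": 0, "rx": 0, "ry": 0, "rz": 0, "fingers": -0.8}]'

```text
clock: 29.3
tcp_pos: [0.5074, -0.0031, 0.4206]
orientation: [0.001, -0.003, 1.0, -0.0]
wrist_force: [-0.0, -1.0, -0.4]
finger_gap: 0.077
```

```bash
python3 - <<'E'
from h import *
r=read_camera('wrist');T=tcam(r);np.savez('w10.npz',T=T,K=r['intrinsics'],k=r['k1'])
cv2.imwrite('pics/w10.png',r['img'][:,:,::-1])
print(T[:3,3])
a=r['img'][:,:,::-1]
rows=[cv2.resize(a[40:240,x:x+190],None,fx=2.1,fy=2.1,interpolation=cv2.INTER_CUBIC) for x in(30,225)]
cv2.imwrite('pics/w10a.png',np.hstack(rows))
cv2.imwrite('pics/w10b.png',cv2.resize(a[40:290,420:620],None,fx=2.4,fy=2.4,interpolation=cv2.INTER_CUBIC))
for n in list(B)+list(D):
    for d in cut_out(n,'wrist')[:2]: print(n,round(d['confidence'],2),d['extent'],*([np.round(v,4) for v in fit(n,[(r,T,d['extent'])],[.5,-.0])] if n in B else []))
E
```

```text
[ 0.43500908 -0.00481578  0.48982756]
bowl_tiny 0.79 [379.5, 231.5, 444.6, 290.7] [0.6803 0.15  ] [ 1.0443  0.1307 -1.0816 -0.1945]
bowl_small 0.81 [453.9, 48.4, 556.2, 148.3] [0.4263 0.2603] [ 3.3642  0.7434 -3.3989 -1.131 ]
bowl_medium 0.64 [55.8, 65.8, 176.1, 182.1] [ 0.4649 -0.2901] [ 1.8842 -0.0622 -2.0507 -0.0083]
bowl_large 0.58 [244.9, 38.8, 390.1, 189.7] [ 0.4539 -0.0037] [ 0.1831  0.9193 -0.1834 -1.7168]
pot_tiny 0.76 [393.9, 245.4, 416.3, 278.8]
pot_tiny 0.7 [258.8, 307.8, 290.8, 349.7]
tub_small 0.87 [478.6, 73.4, 540.4, 127.0]
tub_small 0.64 [297.9, 218.2, 347.0, 272.8]
tub_medium 0.3 [379.7, 229.2, 442.9, 289.9]
tub_large 0.67 [279.0, 70.2, 360.7, 167.8]
```

View pics/w10a.png

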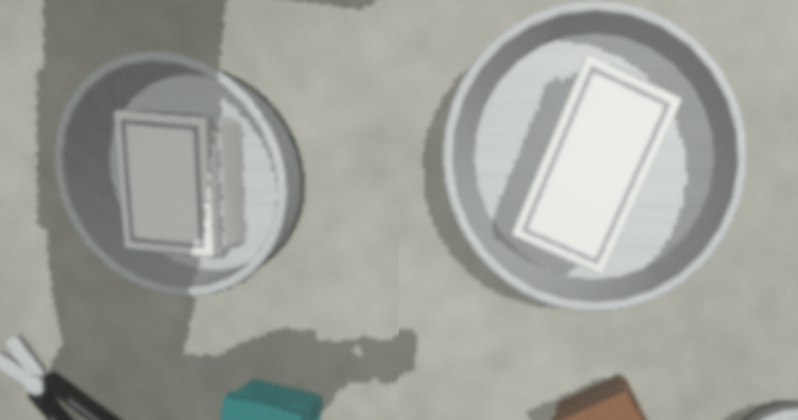

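View pics/w10b.png

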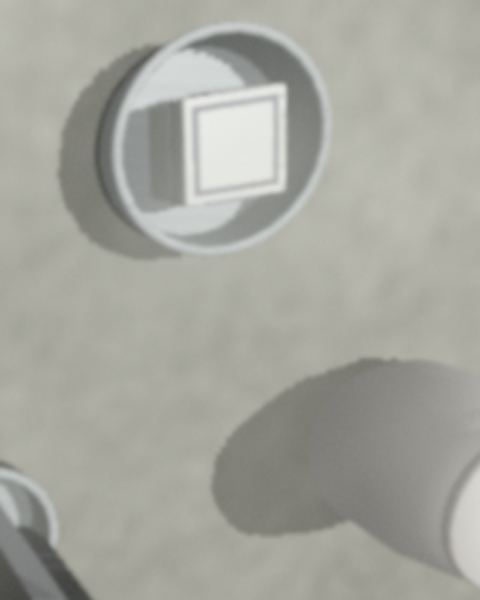

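```bash
python3 - <<'E'
from h import *
z=np.load('w10.npz');r=dict(intrinsics=z['K'],k1=z['k']);T=z['T']
S=lambda p,k,ox,oy:(np.array(p,float)+.5)/k-.5+[ox,oy]
for n,k,ox,oy,lid,h,e in [
 ('bowl_medium',2.1,30,40,[(115,112),(207,116),(214,254),(125,247)],.054,[(58,53),(303,296)]),
 ('bowl_large',2.1,225-190,40,[(590,58),(681,100),(602,270),(516,234)],.060,[(443,3),(746,311)]),
 ('bowl_small',2.4,420,40,[(183,97),(287,84),(287,191),(187,205)],.050,[(98,22),(330,254)])]:
    x,res=fit(n,[(r,T,S(e,k,ox,oy).ravel())],[.45,0.])
    # rim alone
    c=[ray(q,r,T,h)[:2] for q in S(lid,k,ox,oy)]
    print(n,'bowl',x.round(4),res.round(1),'lid',np.mean(c,0).round(4),'sides',[round(np.linalg.norm(c[i]-c[i-1]),3) for i in range(4)])
E
```

```text
bowl_medium bowl [ 0.4634 -0.2902] [ 0.1 -0.4 -0.1  0.4] lid [ 0.4654 -0.2902] sides [np.float64(0.088), np.float64(0.061), np.float64(0.089), np.float64(0.062)]
bowl_large bowl [ 0.4549 -0.0032] [-0.2 -0.6  0.2  0.9] lid [ 0.4562 -0.0021] sides [np.float64(0.116), np.float64(0.06), np.float64(0.116), np.float64(0.06)]
bowl_small bowl [0.4249 0.2659] [ 0.5 -0.6 -0.5  0.7] lid [0.4266 0.2674] sides [np.float64(0.06), np.float64(0.06), np.float64(0.059), np.float64(0.059)]
```

All four tubs sit centred to within about 2 mm, with lid sizes that match flat standing. The fingers are clear, so I hand in.

```bash
python3 -c "
from h import *
print(job.hand_in(),env.get_state()['clock'])"
```

```text
the job is handed in; nothing more can be done
the job is handed in; nothing more can be done
```

The stack is taken apart and each tub stands lid up in its own dog's bowl: round pot in the tiny bowl, then the square, oblong and long tubs in the small, medium and large bowls. I handed the job in at about 30 s on the robot's clock, with the gripper open and well clear.

- **Centring:** in the last wrist pictures the three box tubs measured about 2 mm off their bowl centres. The pot was about 2 mm off, measured right after I set it down. It still stood in its bowl in the last overview picture, but I did not measure it again.
- **Flatness:** the lids of the three box tubs measured within 4 mm of their true size at the height they should have, which fits tubs standing flat.
- **Forces:** the highest wrist force reported was about 22 N, when I set the square tub down. I backed off 2 mm before letting go.
- **Disagreements:** for the tiny bowl, the scene and side cameras disagreed with the wrist camera by about 13 mm. I used the wrist camera for all four bowls.
- **Bystanders:** the cookie jar, nail clipper and the look-alike blocks looked undisturbed in the pictures. I did not measure them separately.

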